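# Find the loose caps and set those bottles aside for re-capping

## Task

Some of the four square varnish bottles in the sloping rack were capped badly; you cannot see which, but a loose cap unscrews (anticlockwise) under a gentle twist while a tight one holds. Find the loose ones by feel, unscrew each loose cap a full quarter turn so that it plainly wants re-capping, and stand those bottles, caps on, upright on the floor of the wooden tray with the orange tape. Leave the tight bottles seated in the rack, set the glass down gently and do not push the other things on the bench about.

Things in the scene. Friction and masses are not known exactly. Their poses are not given: they have to be found in the camera images.
- rack: Fixed sloping wooden rack, 290 mm wide, four square pockets in a row. Origin: middle of its footprint on the table; x towards its high back, y along the row, z up. Pockets at y = +102, +34, -34, -102 mm, 46 mm square, 38 mm deep, leaning 30 degrees from vertical: each bottle's top leans to the rack's -x side (towards the robot).
- rework_tray: Fixed open wooden tray with a patch of orange tape on its front wall. Outside 100 (x) x 150 (y) x 50 mm high, walls 6 mm, inner floor 5 mm above the table. Origin: centre of its underside; y along its long side.
- bottle_a_mid (a point): Middle of a loose amber bottle (0.15 to 0.2 kg) that stands in some pocket of the rack with 1 mm play all round; all four look alike. Body 44 mm square, 53 mm tall, then shoulder and neck; black ribbed cap 35 mm across, 26 mm tall. This point is on the axis, 46 mm above the underside, 46 mm below the cap's top; z points along the axis out of the cap, x and y square to the sides.
- cap_a (a joint): Turn of this bottle's cap, rad, anticlockwise seen from above (unscrewing) positive; near 0 at the start for tight and loose caps alike. A loose cap turns at about 0.03 N m, from -0.3 on to +5, and stays on when its bottle is lifted by it; a tight cap holds against any gentle twist (its bottle turns some 3 degrees until the pocket stops it). A white mark on top turns with it, pointing anywhere at first.
- bottle_b_mid (a point): Middle of a loose amber bottle (0.15 to 0.2 kg) that stands in some pocket of the rack with 1 mm play all round; all four look alike. Body 44 mm square, 53 mm tall, then shoulder and neck; black ribbed cap 35 mm across, 26 mm tall. This point is on the axis, 46 mm above the underside, 46 mm below the cap's top; z points along the axis out of the cap, x and y square to the sides.
- cap_b (a joint): Turn of this bottle's cap, rad, anticlockwise seen from above (unscrewing) positive; near 0 at the start for tight and loose caps alike. A loose cap turns at about 0.03 N m, from -0.3 on to +5, and stays on when its bottle is lifted by it; a tight cap holds against any gentle twist (its bottle turns some 3 degrees until the pocket stops it). A white mark on top turns with it, pointing anywhere at first.
- bottle_c_mid (a point): Middle of a loose amber bottle (0.15 to 0.2 kg) that stands in some pocket of the rack with 1 mm play all round; all four look alike. Body 44 mm square, 53 mm tall, then shoulder and neck; black ribbed cap 35 mm across, 26 mm tall. This point is on the axis, 46 mm above the underside, 46 mm below the cap's top; z points along the axis out of the cap, x and y square to the sides.
- cap_c (a joint): Turn of this bottle's cap, rad, anticlockwise seen from above (unscrewing) positive; near 0 at the start for tight and loose caps alike. A loose cap turns at about 0.03 N m, from -0.3 on to +5, and stays on when its bottle is lifted by it; a tight cap holds against any gentle twist (its bottle turns some 3 degrees until the pocket stops it). A white mark on top turns with it, pointing anywhere at first.
- bottle_d_mid (a point): Middle of a loose amber bottle (0.15 to 0.2 kg) that stands in some pocket of the rack with 1 mm play all round; all four look alike. Body 44 mm square, 53 mm tall, then shoulder and neck; black ribbed cap 35 mm across, 26 mm tall. This point is on the axis, 46 mm above the underside, 46 mm below the cap's top; z points along the axis out of the cap, x and y square to the sides.
- cap_d (a joint): Turn of this bottle's cap, rad, anticlockwise seen from above (unscrewing) positive; near 0 at the start for tight and loose caps alike. A loose cap turns at about 0.03 N m, from -0.3 on to +5, and stays on when its bottle is lifted by it; a tight cap holds against any gentle twist (its bottle turns some 3 degrees until the pocket stops it). A white mark on top turns with it, pointing anywhere at first.
- thread_spool: Spool of red thread, 40 mm across, 48 mm tall; loose bystander. Origin: centre of its underside.
- rubber_stamp: Wooden hand stamp, 36 x 47 x 52 mm; loose bystander. Origin: centre of its underside.
- glue_pot: White glue pot, 65 mm across, 44 mm tall; loose bystander. Origin: centre of its underside.
- lighter: Red lighter lying flat, 24 x 70 x 12 mm; loose bystander. Origin: centre of its underside.
- spare_cap_0: Spare black cap standing on the table, 35 mm across, 26 mm tall; loose bystander. Origin: centre of its underside.
- spare_cap_1: Another spare black cap, the same size; loose bystander. Origin: centre of its underside.
Mind the look-alikes: they are no part of the job. What is shaped like the part that bears bottle_b_mid but pink or purple is not meant.

How it is judged:
At the end, for the whole second after the job is handed in: Both bottles with loose caps stand upright (within 0.1 rad) and at rest on the floor of the tray, each cap unscrewed by more than 1.2 rad; the two tight ones are still seated in their pockets (within 8 mm of the start), caps within 0.3 rad of 0 (((x of bottle_a_mid in the frame of rework_tray between -0.044 and 0.044 m and y of bottle_a_mid in the frame of rework_tray between -0.069 and 0.069 m and z of bottle_a_mid in the frame of rework_tray between 0.045 and 0.058 m and angle between bottle_a_mid's own z axis and vertical below 0.1 rad and value of joint cap_a above 1.2 rad and linear speed of bottle_a below 0.02 m/s) or (distance of bottle_a_mid from where it was at the start of the episode below 0.008 m and value of joint cap_a between -0.3 and 0.3 rad)) and ((x of bottle_b_mid in the frame of rework_tray between -0.044 and 0.044 m and y of bottle_b_mid in the frame of rework_tray between -0.069 and 0.069 m and z of bottle_b_mid in the frame of rework_tray between 0.045 and 0.058 m and angle between bottle_b_mid's own z axis and vertical below 0.1 rad and value of joint cap_b above 1.2 rad and linear speed of bottle_b below 0.02 m/s) or (distance of bottle_b_mid from where it was at the start of the episode below 0.008 m and value of joint cap_b between -0.3 and 0.3 rad)) and ((x of bottle_c_mid in the frame of rework_tray between -0.044 and 0.044 m and y of bottle_c_mid in the frame of rework_tray between -0.069 and 0.069 m and z of bottle_c_mid in the frame of rework_tray between 0.045 and 0.058 m and angle between bottle_c_mid's own z axis and vertical below 0.1 rad and value of joint cap_c above 1.2 rad and linear speed of bottle_c below 0.02 m/s) or (distance of bottle_c_mid from where it was at the start of the episode below 0.008 m and value of joint cap_c between -0.3 and 0.3 rad)) and ((x of bottle_d_mid in the frame of rework_tray between -0.044 and 0.044 m and y of bottle_d_mid in the frame of rework_tray between -0.069 and 0.069 m and z of bottle_d_mid in the frame of rework_tray between 0.045 and 0.058 m and angle between bottle_d_mid's own z axis and vertical below 0.1 rad and value of joint cap_d above 1.2 rad and linear speed of bottle_d below 0.02 m/s) or (distance of bottle_d_mid from where it was at the start of the episode below 0.008 m and value of joint cap_d between -0.3 and 0.3 rad)) and ((x of bottle_b_mid in the frame of rework_tray between -0.044 and 0.044 m and y of bottle_b_mid in the frame of rework_tray between -0.069 and 0.069 m and z of bottle_b_mid in the frame of rework_tray between 0.045 and 0.058 m and angle between bottle_b_mid's own z axis and vertical below 0.1 rad and value of joint cap_b above 1.2 rad and linear speed of bottle_b below 0.02 m/s) or (x of bottle_c_mid in the frame of rework_tray between -0.044 and 0.044 m and y of bottle_c_mid in the frame of rework_tray between -0.069 and 0.069 m and z of bottle_c_mid in the frame of rework_tray between 0.045 and 0.058 m and angle between bottle_c_mid's own z axis and vertical below 0.1 rad and value of joint cap_c above 1.2 rad and linear speed of bottle_c below 0.02 m/s) or (x of bottle_d_mid in the frame of rework_tray between -0.044 and 0.044 m and y of bottle_d_mid in the frame of rework_tray between -0.069 and 0.069 m and z of bottle_d_mid in the frame of rework_tray between 0.045 and 0.058 m and angle between bottle_d_mid's own z axis and vertical below 0.1 rad and value of joint cap_d above 1.2 rad and linear speed of bottle_d below 0.02 m/s)) and ((x of bottle_a_mid in the frame of rework_tray between -0.044 and 0.044 m and y of bottle_a_mid in the frame of rework_tray between -0.069 and 0.069 m and z of bottle_a_mid in the frame of rework_tray between 0.045 and 0.058 m and angle between bottle_a_mid's own z axis and vertical below 0.1 rad and value of joint cap_a above 1.2 rad and linear speed of bottle_a below 0.02 m/s) or (x of bottle_c_mid in the frame of rework_tray between -0.044 and 0.044 m and y of bottle_c_mid in the frame of rework_tray between -0.069 and 0.069 m and z of bottle_c_mid in the frame of rework_tray between 0.045 and 0.058 m and angle between bottle_c_mid's own z axis and vertical below 0.1 rad and value of joint cap_c above 1.2 rad and linear speed of bottle_c below 0.02 m/s) or (x of bottle_d_mid in the frame of rework_tray between -0.044 and 0.044 m and y of bottle_d_mid in the frame of rework_tray between -0.069 and 0.069 m and z of bottle_d_mid in the frame of rework_tray between 0.045 and 0.058 m and angle between bottle_d_mid's own z axis and vertical below 0.1 rad and value of joint cap_d above 1.2 rad and linear speed of bottle_d below 0.02 m/s)) and ((x of bottle_a_mid in the frame of rework_tray between -0.044 and 0.044 m and y of bottle_a_mid in the frame of rework_tray between -0.069 and 0.069 m and z of bottle_a_mid in the frame of rework_tray between 0.045 and 0.058 m and angle between bottle_a_mid's own z axis and vertical below 0.1 rad and value of joint cap_a above 1.2 rad and linear speed of bottle_a below 0.02 m/s) or (x of bottle_b_mid in the frame of rework_tray between -0.044 and 0.044 m and y of bottle_b_mid in the frame of rework_tray between -0.069 and 0.069 m and z of bottle_b_mid in the frame of rework_tray between 0.045 and 0.058 m and angle between bottle_b_mid's own z axis and vertical below 0.1 rad and value of joint cap_b above 1.2 rad and linear speed of bottle_b below 0.02 m/s) or (x of bottle_d_mid in the frame of rework_tray between -0.044 and 0.044 m and y of bottle_d_mid in the frame of rework_tray between -0.069 and 0.069 m and z of bottle_d_mid in the frame of rework_tray between 0.045 and 0.058 m and angle between bottle_d_mid's own z axis and vertical below 0.1 rad and value of joint cap_d above 1.2 rad and linear speed of bottle_d below 0.02 m/s)) and ((x of bottle_a_mid in the frame of rework_tray between -0.044 and 0.044 m and y of bottle_a_mid in the frame of rework_tray between -0.069 and 0.069 m and z of bottle_a_mid in the frame of rework_tray between 0.045 and 0.058 m and angle between bottle_a_mid's own z axis and vertical below 0.1 rad and value of joint cap_a above 1.2 rad and linear speed of bottle_a below 0.02 m/s) or (x of bottle_b_mid in the frame of rework_tray between -0.044 and 0.044 m and y of bottle_b_mid in the frame of rework_tray between -0.069 and 0.069 m and z of bottle_b_mid in the frame of rework_tray between 0.045 and 0.058 m and angle between bottle_b_mid's own z axis and vertical below 0.1 rad and value of joint cap_b above 1.2 rad and linear speed of bottle_b below 0.02 m/s) or (x of bottle_c_mid in the frame of rework_tray between -0.044 and 0.044 m and y of bottle_c_mid in the frame of rework_tray between -0.069 and 0.069 m and z of bottle_c_mid in the frame of rework_tray between 0.045 and 0.058 m and angle between bottle_c_mid's own z axis and vertical below 0.1 rad and value of joint cap_c above 1.2 rad and linear speed of bottle_c below 0.02 m/s))); the robot touches nothing.
It fails at once if a bottle falls on the bench or floor (its middle below 40 mm) (height (world z) of any of bottle_a_mid, bottle_b_mid, bottle_c_mid, bottle_d_mid below 0.04 m).
It fails at once if a bystander (thread spool, rubber stamp, glue pot, lighter, spare caps) is shifted by more than 30 mm (distance of any of thread_spool, rubber_stamp, glue_pot, lighter, spare_cap_0, spare_cap_1 from where it was at the start of the episode above 0.03 m).
It fails at once if a bottle is banged down or pressed on the tray with more than 100 N (contact force between any of bottle_a, bottle_b, bottle_c, bottle_d and rework_tray above 100 N).
It also fails if it takes over 72 s, if anything falls off the work surface, if the arm or the gripper's body presses on something with over 40 N, if the wrist force passes 120 N, or if a joint passes its speed limit or range.

## Robot

A 7-joint arm with a two-finger parallel gripper is mounted at the origin on a cart in front of the work surface, level with it; the furniture and walls round the work are solid. World frame = base frame: x ahead of the robot, y to its left, z up, the work surface at z = 0. Lengths are in m, angles in rad, forces in N, time in s.
With the tool pointing down it reaches from about 0.425 to 0.925 m from the base axis. Payload 6.8 kg.
Tool frame: the origin (TCP) lies on the centre line of the jaws, within the pads' length; the fingertips stand 25 mm ahead of it and the grasp point (between the pads) lies 6 mm ahead of it; z points along the fingers, y is the direction in which the jaws open and shut (so a half turn about z gives the same grasp; the last joint's range is limited). The gripper opens to 85 mm and grips with 20 to 120 N. Pads are 22 mm wide; open, the fingers measure 114 mm over their backs; the gripper's body (76 mm by 85 mm) begins 54 mm behind the grasp point. The pads swing forward as they close: fully open they stand 13 mm farther back than shut.
Start: joints at [1.021, 0.477, 0.022, 1.555, -0.011, 1.109, -0.083], TCP at [0.289, -0.61, 0.223] pointing down, gripper open.
Joint ranges: [-2.96, 2.96], [-0.34, 2.1], [-1.41, 1.46], [0.24, 2.44], [-1.37, 4.51], [0.17, 1.92], [-2.96, 2.96]. Speed limits (rad/s): [2.39, 2.39, 3.14, 3.14, 3.14, 3.14, 3.14].

## Interface

Orientations are given as a unit quaternion [w, x, y, z].
In Python, from station import status, cams, order, models gives the robot as it stands.
- The arm moves only by the tool move_arm, never from a script. Its argument "steps" is one flat list of numbers, 7 for each row, row after row: the gripper's target within -1 to 1 (fully open at 1, half-way at 0, shut at -1), then the shift along the world's x, y, z in cm, then the turn, a rotation vector about the world's x, y, z in degrees. A call has 1 to 8 rows; each row shifts and turns the commanded pose from where the row before left it; what a row does not reach is not made up. A row lasts 1/10 s, in which the tool goes at most 50 mm and 8.59 degrees, less where a joint would pass 70% of its speed; a pose out of reach is approached as far as the arm can. A call with a gripper value outside its range is refused whole. The fingers move at their own pace and stop on an object; "newtons" is the grip in N (left out, the last holds). Time passes only in rows, so rows that do not move let the fingers close. It gives the time, the measured TCP pose, the force and the opening at its end, in the units of the state.
- status.get_obs(): the state, without advancing time (a new reading comes with each control period).
- cams.read_camera(name): name is "side" or "top" or "wrist"; returns a dict with "pixels" (480x640x3 uint8, red, green, blue), "mtx" (3x3 intrinsics, pixels), "dist_coeffs" ([k1, k2, p1, p2, k3] as OpenCV has them; the pictures are not rectified), "T" (4x4, takes a point from camera to world coordinates); the wrist camera has in their place "T_tool_cam" (4x4, takes a point from camera to tool coordinates, whose origin is the TCP and whose axes are the flange's). Camera axes: x right, y down, z forward; pixel columns grow to the right and rows downward; lengths in m; the calibration is good to about 2 mm. A picture is of the moment at which its call begins: read the wrist's pose just before it. There is no depth.
- order.hand_in(): hands the job in, once; it reports no verdict.
Trained networks look in the newest picture that a camera, given by its name, has taken for a name from the list of things; names that differ only in an ending like _2 or _b are one class to them, and where a whole thing is asked for, a point or a joint stands for the part that bears it (a point fixed in the world has none). Each returns a list of dicts, best first, with "score" (0 to 1); they miss things now and then, are a little off and sometimes report something else, mostly with a low value. They report only what shows in the picture. A call takes as long as a camera call. They do not tell look-alikes from the thing itself.
- models.silhouettes(camera, query): "region" (480x640 bool, what is visible of it) and "box" ([centre column, centre row, width, height] in pixels, round what is visible of it).
- models.place_of(camera, query): "position" ([row, column] in pixels: a listed point, or the origin of a listed thing).
The state is a dict: "t": time; "q": joint angles; "joint_vel": joint speeds; "joint_torque": joint torques, N m; "eef_pos": TCP position; "tool_rot": TCP orientation; "contact_force": force on the tool from outside, world axes, zero at the start; "torque": the same for the moment, N m; "gripper_width": opening from 0.0 (shut) to 1.0 (fully open).
Only numpy, scipy, OpenCV 4.12 (cv2) and the standard library are available. Lean on these libraries where they do the work, as an engineer would, in place of code of your own. Each camera call takes 0.05 s, during which the arm holds its last target.

## Working session

There is one attempt and no reset: what is moved stays moved. The work goes in short steps, Python scripts to look and compute and a tool call to move; the robot and the scene stay as the last step left them, time stands still between calls to the robot, and variables do not carry over. Pictures are saved under pics/ and viewed, and the job is handed in when it is done.

Besides the shell and the picture viewer there is one more tool, called after "Request:" as a command line: name --argument value ..., lists and objects as JSON in quotes. move_arm: Moves the arm, as the interface text tells. Its arguments: {"type":"object","properties":{"steps":{"type":"array"},"newtons":{"type":"number"}},"required":["steps"]}

```bash
ls; mkdir -p pics; python3 - <<'E'
from station import status,cams,models
import cv2,numpy as np
print(status.get_obs())
for c in ['side','top']:
    r=cams.read_camera(c); cv2.imwrite(f'pics/{c}0.png',r['pixels'][:,:,::-1]); print(c,r['mtx'],r['dist_coeffs'],r['T'])
    for n in ['rack','rework_tray','bottle_a_mid','thread_spool','rubber_stamp','glue_pot','lighter','spare_cap_0']:
        print(n,[(round(d['score'],2),np.round(d['position'])) for d in models.place_of(c,n)])
E
```

```text
pics
{'t': 0.0, 'q': array([ 1.0209048 ,  0.47780841,  0.02234267,  1.55642445, -0.01150003,
        1.10930976, -0.08309   ]), 'joint_vel': array([ 0.00108552, -0.00028087,  0.00065411,  0.00077632,  0.00215453,
       -0.00048155,  0.00055103]), 'joint_torque': array([ 8.53783931e-04, -5.96455264e+01,  1.60827219e+00, -2.81197840e+01,
        1.24734384e-02,  9.30140057e-03, -4.09488371e-05]), 'eef_pos': array([ 0.2883323 , -0.6096589 ,  0.22213162]), 'tool_rot': array([-8.71230861e-04,  9.75697965e-01,  2.19117893e-01, -2.65782474e-04]), 'contact_force': array([-0.75479017,  0.68844392, -0.34003659]), 'torque': array([ 0.0069187 ,  0.01773311, -0.04575119]), 'gripper_width': 0.9995359454162661}
side [[475.43196864   0.         317.35293076]
 [  0.         475.43196864 235.88408378]
 [  0.           0.           1.        ]] [-0.05085727  0.          0.          0.          0.        ] [[ 0.99696676 -0.06485855  0.04301913  0.50010798]
 [-0.07470954 -0.64261932  0.76253452 -0.73129766]
 [-0.02181196 -0.76343551 -0.64551565  0.80463932]
 [ 0.          0.          0.          1.     
[... 522 characters left out ...]
 0.           1.        ]] [-0.0720276  0.         0.         0.         0.       ] [[ 0.00461679 -0.98085737  0.19467283  0.26553444]
 [-0.99996109 -0.00306504  0.00827155  0.0639099 ]
 [-0.00751653 -0.19470344 -0.98083336  1.52124131]
 [ 0.          0.          0.          1.        ]]
rack [(0.71, array([238., 361.]))]
rework_tray [(0.93, array([276., 248.])), (0.72, array([222., 267.]))]
bottle_a_mid []
thread_spool [(0.63, array([195., 285.])), (0.26, array([318., 293.]))]
rubber_stamp [(0.7, array([224., 267.]))]
glue_pot [(0.84, array([303., 448.])), (0.25, array([236., 359.]))]
lighter [(0.8, array([325., 348.]))]
spare_cap_0 [(0.67, array([328., 273.])), (0.53, array([318., 291.]))]
```

View pics/side0.png

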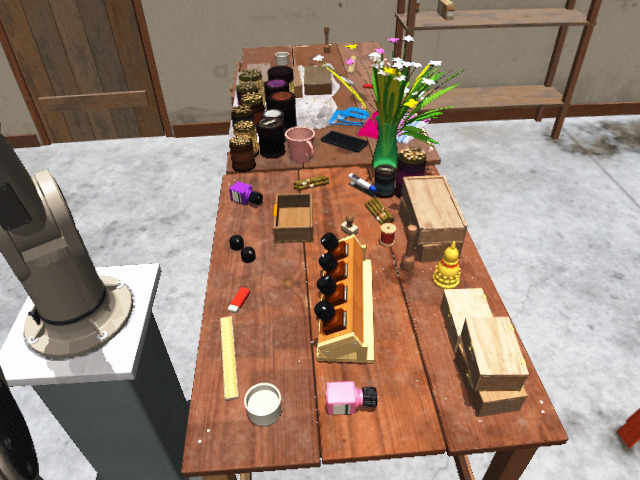

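View pics/top0.png

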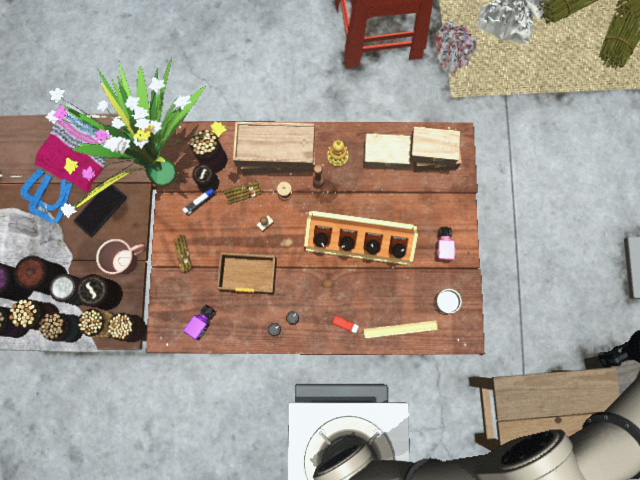

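```bash
python3 - <<'E'
import cv2
a=cv2.imread('pics/top0.png')[195:355,200:440]; cv2.imwrite('pics/t1.png',cv2.resize(a,None,fx=3.3,fy=3.3,interpolation=cv2.INTER_CUBIC))
a=cv2.imread('pics/side0.png')[180:380,215:415]; cv2.imwrite('pics/s1.png',cv2.resize(a,None,fx=3,fy=3,interpolation=cv2.INTER_CUBIC))
E
```

```text
(no output)
```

View pics/t1.png

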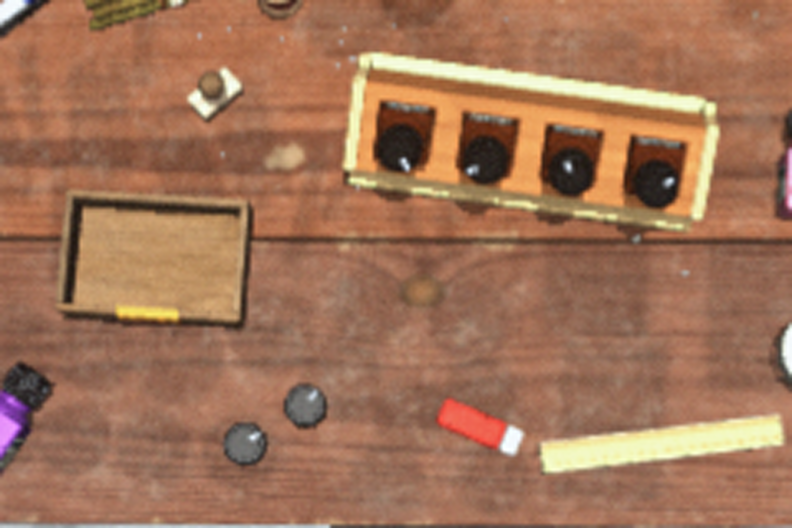

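View pics/s1.png

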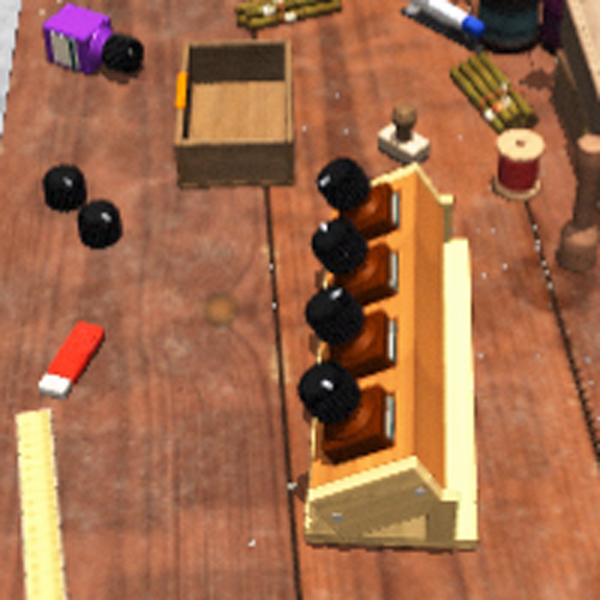

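```bash
cat > h.py <<'E'
import numpy as np,cv2
from scipy.spatial.transform import Rotation as R
from station import status,cams,models
def ray(r,px):
    u=cv2.undistortPoints(np.array([[px]],float),r['mtx'],r['dist_coeffs'])[0,0]
    d=r['T'][:3,:3]@np.array([u[0],u[1],1.]); return r['T'][:3,3],d/np.linalg.norm(d)
def proj(r,P):
    Ti=np.linalg.inv(r['T']); P=np.atleast_2d(P)
    p,_=cv2.projectPoints(P.astype(float),cv2.Rodrigues(Ti[:3,:3])[0],Ti[:3,3],r['mtx'],r['dist_coeffs']); return p[:,0]
def tri(rs):
    A=np.zeros((3,3));b=np.zeros(3)
    for o,d in rs:
        M=np.eye(3)-np.outer(d,d);A+=M;b+=M@o
    return np.linalg.solve(A,b)
def onz(o,d,z): return o+d*(z-o[2])/d[2]
def wq(q): return R.from_quat([q[1],q[2],q[3],q[0]])
E
python3 - <<'E'
from h import *
np.set_printoptions(precision=4,suppress=True)
t=cams.read_camera('top');s=cams.read_camera('side')
tp=np.array([(403,148),(487,160),(571,171),(655,184)])/3.3-0.35+np.array([200,195])
sp=np.array([(343,184),(339,245),(333,315),(330,392)])/3-0.33+np.array([215,180])
C=[]
for a,b in zip(tp,sp):
    ra=ray(t,a);rb=ray(s,b);P=tri([ra,rb]);C.append(P)
    print(P,proj(t,P)[0]-a,proj(s,P)[0]-b)
C=np.array(C);d=C[0]-C[3];print(d/3*1000,np.linalg.norm(d)/3,np.degrees(np.arctan2(-d[0],d[1])))
# tray rim corners, z=.05 ; order top-left,tr,br,bl in top view
tr=np.array([(72,195),(248,203),(242,325),(63,315)])/3.3-0.35+np.array([200,195])
Q=np.array([onz(*ray(t,p),.05) for p in tr]);print(Q,Q.mean(0))
# side rim corners
tr=np.array([(187,43),(293,41),(293,145),(178,148)])/3-0.33+np.array([215,180])
Q=np.array([onz(*ray(s,p),.05) for p in tr]);print(Q,Q.mean(0))
for n,z in [('spare_cap_0',0),('lighter',0),('thread_spool',0),('rubber_stamp',0),('glue_pot',0)]:
    for c,r in(('top',t),('side',s)):
        print(n,c,[onz(*ray(r,dd['position'][::-1]),z).round(3) for dd in models.place_of(c,n)[:2]])
E
```

```text
[0.5711 0.0722 0.1071] [-0.005  -0.0527] [-0.0589  0.0176]
[0.5618 0.0061 0.1074] [-0.0147 -0.1417] [-0.1662  0.0492]
[ 0.5526 -0.0602  0.1057] [0.0259 0.219 ] [ 0.2705 -0.0803]
[ 0.5438 -0.1264  0.1035] [-0.0219 -0.1681] [-0.2193  0.0649]
[ 9.1024 66.2201  1.2014] 0.06685352869499912 -7.826671368100263
[[0.5432 0.3437 0.05  ]
 [0.537  0.199  0.05  ]
 [0.4369 0.2018 0.05  ]
 [0.4443 0.3472 0.05  ]] [0.4904 0.2729 0.05  ]
[[0.4531 0.3496 0.05  ]
 [0.5502 0.3424 0.05  ]
 [0.5402 0.1919 0.05  ]
 [0.444  0.1978 0.05  ]] [0.4969 0.2704 0.05  ]
spare_cap_0 top [array([0.346, 0.2  , 0.   ]), array([0.358, 0.01 , 0.   ])]
spare_cap_0 side [array([0.382, 0.145, 0.   ]), array([ 0.342,  0.199, -0.   ])]
lighter top [array([0.353, 0.015, 0.   ])]
lighter side [array([0.362, 0.013, 0.   ])]
thread_spool top [array([0.724, 0.166, 0.   ])]
thread_spool side [array([ 0.73 ,  0.181, -0.   ])]
rubber_stamp top [array([0.637, 0.239, 0.   ])]
rubber_stamp side [array([0.647, 0.221, 0.   ]), array([0.592, 0.084, 0.   ])]
glue_pot top [array([ 0.418, -0.276,  0.   ]), array([0.348, 0.194, 0.   ])]
glue_pot side [array([0.593, 0.156, 0.   ]), array([ 0.419, -0.263,  0.   ])]
```

```bash
cat >> h.py <<'E'
np.set_printoptions(precision=4,suppress=True)
YAW=np.radians(-7.8)
rx=np.array([np.cos(YAW),np.sin(YAW),0]);ry=np.array([-np.sin(YAW),np.cos(YAW),0])
a=-0.5*rx+np.array([0,0,np.sqrt(3)/2])
CM=np.array([.5573,-.0271,.1059])
CAP=[CM+k*ry for k in(.102,.034,-.034,-.102)]
Y0=-ry
def Rt(y,z): return R.from_matrix(np.stack([np.cross(y,z),y,z],1))
RG=Rt(Y0,-a)   # grasp orientation, jaws along row
def delta(p,rot,o=None):
    o=o or status.get_obs()
    d=(np.array(p)-o['eef_pos'])*100; rv=np.degrees((rot*wq(o['tool_rot']).inv()).as_rotvec())
    print('shift cm',d.round(2),'rot deg',rv.round(2),'norms',np.linalg.norm(d).round(2),np.linalg.norm(rv).round(2)); return d,rv
E
python3 - <<'E'
from h import *
print(a,CAP); delta(CAP[3]+a*.10,RG)
E
```

```text
[-0.4954  0.0679  0.866 ] [array([0.5711, 0.074 , 0.1059]), array([0.5619, 0.0066, 0.1059]), array([ 0.5527, -0.0608,  0.1059]), array([ 0.5435, -0.1282,  0.1059])]
shift cm [20.53 48.88 -3.06] rot deg [  4.63 -30.06 -32.34] norms 53.11 44.4
```

Request:
move_arm --steps '[0.2,1.47,3.49,-0.22,0.33,-2.15,-2.31,0.2,1.47,3.49,-0.22,0.33,-2.15,-2.31,0.2,1.47,3.49,-0.22,0.33,-2.15,-2.31,0.2,1.47,3.49,-0.22,0.33,-2.15,-2.31,0.2,1.47,3.49,-0.22,0.33,-2.15,-2.31,0.2,1.47,3.49,-0.22,0.33,-2.15,-2.31,0.2,1.47,3.49,-0.22,0.33,-2.15,-2.31,0.2,1.47,3.49,-0.22,0.33,-2.15,-2.31]' --newtons 20

```text
t: 2.3
eef_pos: [0.4067, -0.3298, 0.2058]
tool_rot: [0.011, 0.987, 0.057, 0.151]
contact_force: [1.2, -0.5, 0.1]
gripper_width: 0.6
```

Request:
move_arm --steps '[0.2,1.47,3.49,-0.22,0.33,-2.15,-2.31,0.2,1.47,3.49,-0.22,0.33,-2.15,-2.31,0.2,1.47,3.49,-0.22,0.33,-2.15,-2.31,0.2,1.47,3.49,-0.22,0.33,-2.15,-2.31,0.2,1.47,3.49,-0.22,0.33,-2.15,-2.31,0.2,1.47,3.49,-0.22,0.33,-2.15,-2.31,0.2,0,0,0,0,0,0]'

```text
t: 3.0
eef_pos: [0.4872, -0.1371, 0.1927]
tool_rot: [0.019, 0.967, -0.054, 0.248]
contact_force: [0.4, -0.6, 0.5]
gripper_width: 0.604
```

```bash
python3 - <<'E'
from h import *
o=status.get_obs();print(o['t'],o['q'],o['eef_pos'],o['gripper_width'],o['joint_torque'][6],o['torque']); delta(CAP[3]+a*.10,RG)
w=cams.read_camera('wrist');cv2.imwrite('pics/w0.png',w['pixels'][:,:,::-1]);print(w['mtx'],w['dist_coeffs'],w['T_tool_cam'])
T=np.eye(4);T[:3,:3]=wq(o['tool_rot']).as_matrix();T[:3,3]=o['eef_pos'];w['T']=T@w['T_tool_cam']
print(proj(w,[c+a*.013 for c in CAP]))
E
```

```text
3.0 [ 0.4272  0.0437 -0.2708  2.3367 -0.0066  0.2601 -1.5172] [ 0.4872 -0.1371  0.1927] 0.6041134148998736 -2.4592137336730957 [0.0626 0.4593 0.0404]
shift cm [ 0.67  1.58 -0.02] rot deg [ 0.4  -1.25 -1.24] norms 1.71 1.81
[[362.7971   0.     328.169 ]
 [  0.     362.7971 246.2637]
 [  0.       0.       1.    ]] [-0.0128  0.      0.      0.      0.    ] [[-0.0003 -0.9467 -0.322   0.0824]
 [ 1.     -0.0004  0.0001 -0.0002]
 [-0.0003 -0.322   0.9467 -0.1516]
 [ 0.      0.      0.      1.    ]]
[[ 13.9919 232.1172]
 [110.2895 234.2766]
 [207.5221 236.4708]
 [305.1296 238.6867]]
```

View pics/w0.png

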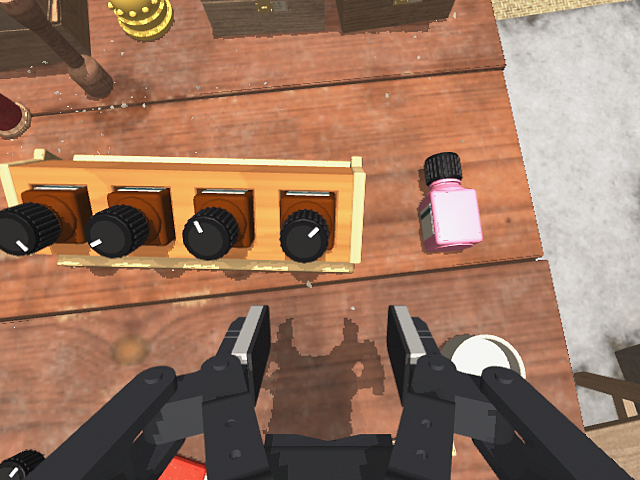

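```bash
python3 - <<'E'
from h import *
delta(CAP[3]+a*.06,RG);print((-a*4.9).round(2))
E
```

```text
shift cm [ 2.69  1.49 -3.5 ] rot deg [ 0.46 -1.29 -1.22] norms 4.65 1.84
[ 2.43 -0.33 -4.24]
```

Request:
move_arm --steps '[0.2,1.3,0.75,-1.75,0.23,-0.65,-0.61,0.2,1.3,0.75,-1.75,0.23,-0.65,-0.61,0.2,0,0,0,0,0,0]'

```text
t: 3.35
eef_pos: [0.5034, -0.1324, 0.1651]
tool_rot: [0.023, 0.966, -0.064, 0.251]
contact_force: [-0.9, 0.2, -0.1]
gripper_width: 0.6
```

```bash
python3 - <<'E'
from h import *
o=status.get_obs();print(o['t'],o['q'],o['joint_torque'][6],o['torque'],o['contact_force']); delta(CAP[3]+a*.011,RG)
w=cams.read_camera('wrist');cv2.imwrite('pics/w1.png',w['pixels'][:,:,::-1])
T=np.eye(4);T[:3,:3]=wq(o['tool_rot']).as_matrix();T[:3,3]=o['eef_pos'];w['T']=T@w['T_tool_cam']
print(proj(w,[c+a*.013 for c in CAP]))
E
```

```text
3.35 [ 0.4783  0.1258 -0.3682  2.3386  0.3324  0.1859 -1.8897] -2.765868455171585 [ 0.0475  0.5551 -0.0086] [-0.8734  0.2292 -0.0615]
shift cm [ 3.46  0.5  -4.97] rot deg [ 0.54 -0.91 -0.06] norms 6.08 1.06
[[-19.3333 254.6631]
 [ 90.329  254.9921]
 [200.9951 255.3001]
 [311.827  255.5857]]
```

View pics/w1.png

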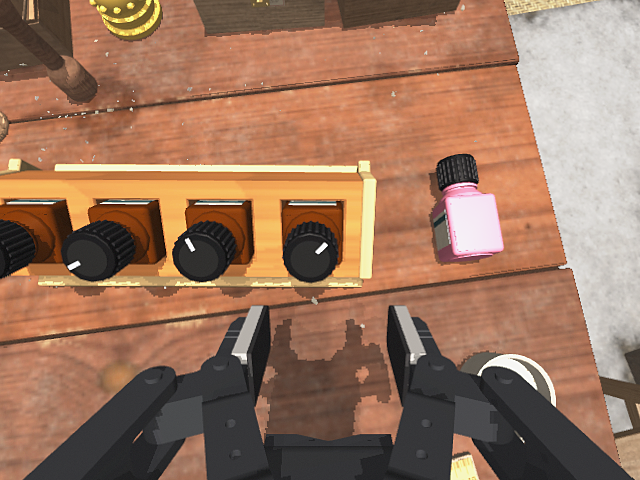

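Request:
move_arm --steps '[0.2,1.15,0.17,-1.65,0.18,-0.3,0,0.2,1.15,0.17,-1.65,0.18,-0.3,0,0.2,1.15,0.17,-1.65,0.18,-0.3,0,0.2,0,0,0,0,0,0]'

```text
t: 3.8
eef_pos: [0.5222, -0.1337, 0.1336]
tool_rot: [0.025, 0.965, -0.067, 0.252]
contact_force: [-1.4, 0.8, -0.3]
gripper_width: 0.599
```

```bash
python3 - <<'E'
from h import *
o=status.get_obs();print(o['t'],o['q'],o['joint_torque'][6],o['torque'],o['contact_force']); delta(CAP[3]+a*.011,RG)
E
```

```text
3.8 [ 0.6157  0.241  -0.5431  2.321   0.9872  0.1766 -2.5318] -2.688644528388977 [ 0.1217  0.5242 -0.0215] [-1.3779  0.7671 -0.2661]
shift cm [ 1.58  0.63 -1.82] rot deg [ 0.69 -0.84  0.3 ] norms 2.49 1.13
```

Request:
move_arm --steps '[0.2,0.26,0.1,-0.3,-2.3,0.2,4.4,0.2,0.26,0.1,-0.3,-2.3,0.2,4.4,0.2,0.26,0.1,-0.3,-2.3,0.2,4.4,0.2,0.26,0.1,-0.3,-2.3,0.2,4.4,0.2,0.26,0.1,-0.3,-2.3,0.2,4.4,0.2,0.26,0.1,-0.3,-2.3,0.2,4.4,0.2,0,0,0,0,0,0]'

```text
t: 4.5
eef_pos: [0.5378, -0.1273, 0.1166]
tool_rot: [0.082, 0.948, 0.186, 0.246]
contact_force: [0.5, 0.2, 0.6]
gripper_width: 0.603
```

```bash
cat >> h.py <<'E'
def rep(p=None):
    o=status.get_obs(); M=wq(o['tool_rot']).as_matrix()
    print('t',round(o['t'],2),'q',o['q'],'tau7',round(o['joint_torque'][6],3),'M',o['torque'],'M.a',round(float(o['torque']@a),3),'F',o['contact_force'],'w',round(o['gripper_width']*85,1))
    ang=np.degrees(np.arctan2(np.cross(Y0,M[:,1])@a,Y0@M[:,1])); print('pos',o['eef_pos'],'jaw ang',round(ang,1),'tilt err',np.degrees(np.arccos(-M[:,2]@a)).round(2))
    if p is not None: delta(p,R.from_rotvec(a*np.radians(ang))*RG,o)
    return o
E
python3 - <<'E'
from h import *
rep(CAP[3]+a*.011)
E
```

```text
t 4.5 q [ 0.6391  0.3071 -0.5866  2.312   1.3556  0.1762 -2.368 ] tau7 0.419 M [ 0.0673  0.5219 -0.045 ] M.a -0.037 F [0.4879 0.1782 0.5566] w 51.3
pos [ 0.5378 -0.1273  0.1166] jaw ang 30.0 tilt err 0.26
shift cm [ 0.02 -0.01 -0.11] rot deg [-0.19  0.13 -0.12] norms 0.12 0.26
```

Request:
move_arm --steps '[-1,0,0,0,0,0,0,-1,0,0,0,0,0,0,-1,0,0,0,0,0,0,-1,0,0,0,0,0,0,-1,0,0,0,0,0,0]' --newtons 20

```text
t: 5.0
eef_pos: [0.5382, -0.1256, 0.1162]
tool_rot: [0.081, 0.947, 0.187, 0.247]
contact_force: [-0.1, -0.2, -0.7]
gripper_width: -0.005
```

```bash
python3 - <<'E'
from h import *
rep(CAP[3]+a*.011)
print((a*4).round(2))
E
```

```text
t 5.0 q [ 0.6395  0.3085 -0.5896  2.3123  1.365   0.1758 -2.3789] tau7 0.012 M [0.0654 0.5222 0.0012] M.a 0.004 F [-0.062  -0.2086 -0.6521] w -0.4
pos [ 0.5382 -0.1256  0.1162] jaw ang 30.0 tilt err 0.41
shift cm [-0.02 -0.18 -0.08] rot deg [-0.31  0.18 -0.19] norms 0.2 0.41
[-1.98  0.27  3.46]
```

```bash
python3 - <<'E'
from h import *
w=cams.read_camera('wrist');cv2.imwrite('pics/w2.png',w['pixels'][:,:,::-1])
w=cams.read_camera('side');cv2.imwrite('pics/s2.png',cv2.resize(w['pixels'][200:380,200:440,::-1],None,fx=3,fy=3))
E
```

```text
(no output)
```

View pics/w2.png

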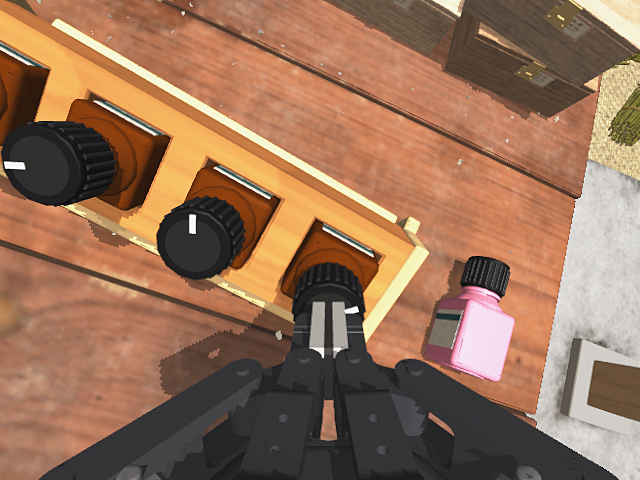

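View pics/s2.png

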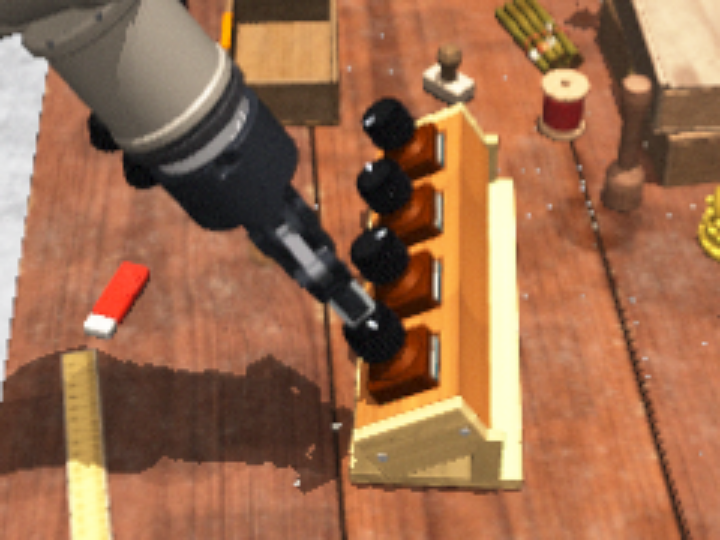

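```bash
cat >> h.py <<'E'
def wcam():
    o=status.get_obs(); w=cams.read_camera('wrist')
    T=np.eye(4);T[:3,:3]=wq(o['tool_rot']).as_matrix();T[:3,3]=o['eef_pos'];w['T']=T@w['T_tool_cam'];w['Tt']=T
    return w
E
python3 - <<'E'
from h import *
w=wcam();s=cams.read_camera('side');t=cams.read_camera('top')
for z in(-.02,0,.006,.025,.04):
    P=(w['Tt']@[0,0,z,1])[:3];q=proj(s,P)[0];print(z,P,proj(w,P)[0],(q-[200,200])*3,q)
for k in(.013,0,-.013):
  P=[c+a*k for c in CAP];print(k,proj(w,P)[1:].round(),((proj(s,P)-[200,200])*3).round())
cv2.imwrite('pics/t2.png',cv2.resize(t['pixels'][195:295,280:440,::-1],None,fx=5,fy=5))
print((proj(t,[c+a*.013 for c in CAP])-[280,195])*5)
E
```

```text
-0.02 [ 0.5282 -0.1244  0.1335] [329.1809 332.1101] [347.8268 299.0715] [315.9423 299.6905]
0 [ 0.5382 -0.1256  0.1162] [329.0596 308.8491] [364.2061 317.7342] [321.402  305.9114]
0.006 [ 0.5412 -0.126   0.111 ] [329.0283 302.8443] [369.0439 323.2452] [323.0146 307.7484]
0.025 [ 0.5507 -0.1271  0.0946] [328.9411 286.145 ] [384.1376 340.436 ] [328.0459 313.4787]
0.04 [ 0.5581 -0.1281  0.0816] [328.8829 274.9977] [395.8162 353.7335] [331.9387 317.9112]
0.013 [[ 47. 165.]
 [198. 243.]
 [332. 313.]] [[378. 111.]
 [373. 173.]
 [368. 242.]
 [363. 319.]]
0 [[ 68. 162.]
 [207. 235.]
 [332. 300.]] [[387. 123.]
 [383. 185.]
 [378. 254.]
 [373. 331.]]
-0.013 [[ 87. 159.]
 [216. 227.]
 [332. 289.]] [[395. 134.]
 [392. 197.]
 [388. 266.]
 [383. 343.]]
[[203.6533 230.2846]
 [334.1566 248.1728]
 [464.9633 266.1154]
 [595.9454 284.095 ]]
```

View pics/t2.png

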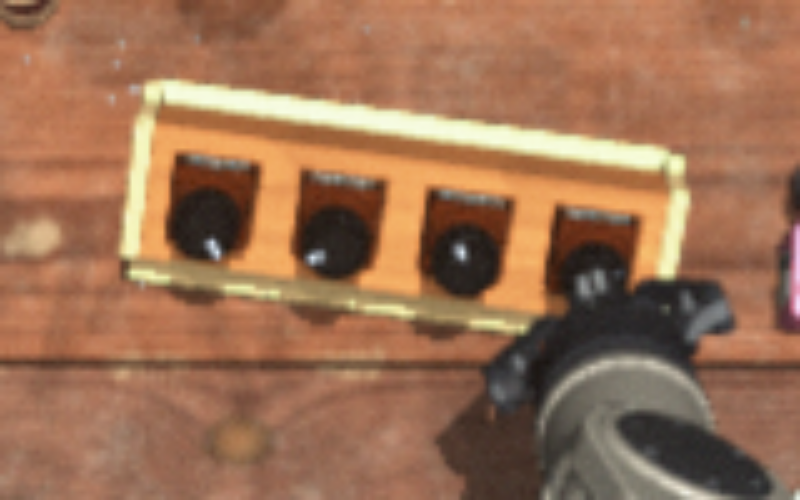

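```bash
python3 - <<'E'
from h import *
w=wcam();im=w['pixels'][:,:,::-1].copy()
th=np.linspace(0,2*np.pi,60);u=ry;v=np.cross(a,ry)
f=4;x0,y0=180,190
im=cv2.resize(im[y0:y0+150,x0:x0+200],None,fx=f,fy=f,interpolation=cv2.INTER_CUBIC)
def dr(P,c):
    p=((proj(w,P)-[x0,y0]+.5)*f).round().astype(np.int32);cv2.polylines(im,[p.reshape(-1,1,2)],True,c,1)
for ci in (3,2):
  for k,c in((.013,(0,255,0)),(-.013,(0,0,255))):
    dr(np.array([CAP[ci]+a*k+.0175*(u*np.cos(x)+v*np.sin(x)) for x in th]),c)
for sx in(-.011,.011):
    dr(np.array([(w['Tt']@[sx,0,z,1])[:3] for z in(0,.025)]),(255,255,0))
dr(np.array([(w['Tt']@[x,y,.025,1])[:3] for x,y in((-.011,-.01),(.011,-.01),(.011,.01),(-.011,.01))]),(255,0,255))
cv2.imwrite('pics/w3.png',im)
E
```

```text
(no output)
```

View pics/w3.png

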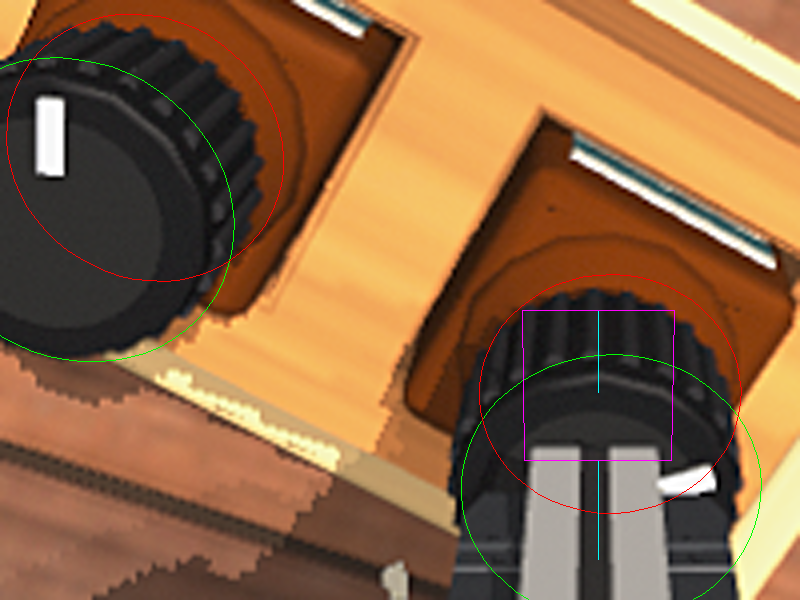

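```bash
python3 - <<'E'
from h import *
w=wcam();t=cams.read_camera('top')
for z in(-.02,0,.006,.025,.04):
    P=(w['Tt']@[0,0,z,1])[:3];print(z,(proj(t,P)[0]-[280,195])*5)
print(status.get_obs()['t'])
E
```

```text
-0.02 [594.8289 294.9629]
0 [592.3669 282.1951]
0.006 [591.6407 278.4301]
0.025 [589.3777 266.7013]
0.04 [587.6294 257.6442]
5.4
```

```bash
python3 - <<'E'
import cv2
a=cv2.imread('pics/s2.png')[240:420,200:500];cv2.imwrite('pics/s2b.png',cv2.resize(a,None,fx=2.5,fy=2.5))
E
```

```text
(no output)
```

View pics/s2b.png

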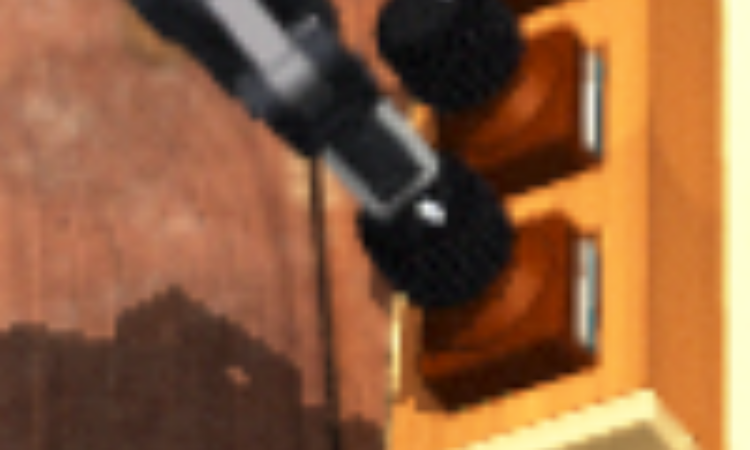

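Request:
move_arm --steps '[0.2,0,0,0,0,0,0,0.2,0,0,0,0,0,0,0.2,0,0,0,0,0,0,0.2,0.17,-0.05,-0.31,0,0,0,0.2,0.17,-0.05,-0.31,0,0,0,0.2,0.17,-0.05,-0.31,0,0,0,0.2,0.17,-0.05,-0.31,0,0,0]'

```text
t: 6.1
eef_pos: [0.5451, -0.1276, 0.1037]
tool_rot: [0.081, 0.947, 0.187, 0.247]
contact_force: [-0.2, -0.3, 0.3]
gripper_width: 0.603
```

```bash
python3 - <<'E'
from h import *
rep(CAP[3]-a*.01)
w=wcam();cv2.imwrite('pics/w4.png',w['pixels'][:,:,::-1])
E
```

```text
t 6.1 q [ 0.6255  0.3458 -0.5771  2.3055  1.5312  0.1842 -2.5354] tau7 0.452 M [ 0.0994  0.5404 -0.0258] M.a -0.035 F [-0.25   -0.2543  0.3162] w 51.3
pos [ 0.5451 -0.1276  0.1037] jaw ang 30.0 tilt err 0.41
shift cm [ 0.33 -0.12 -0.65] rot deg [-0.31  0.19 -0.19] norms 0.73 0.41
```

View pics/w4.png

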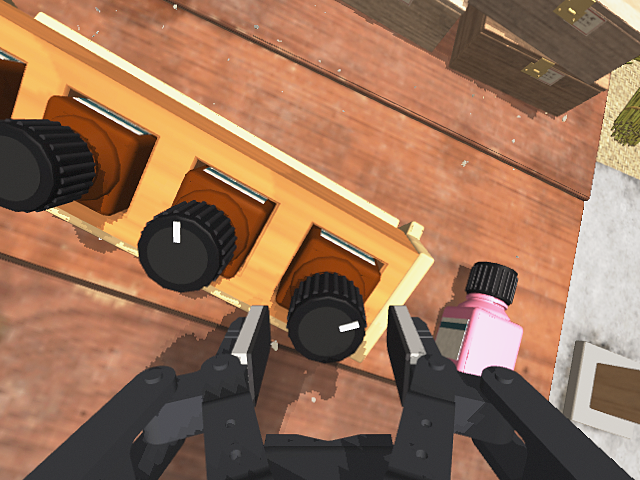

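Request:
move_arm --steps '[0.2,0.25,-0.04,-0.44,-0.05,0.05,-0.05,0.2,0.25,-0.04,-0.44,-0.05,0.05,-0.05,0.2,0.25,-0.04,-0.44,-0.05,0.05,-0.05,0.2,0.25,-0.04,-0.44,-0.05,0.05,-0.05,0.2,0,0,0,0,0,0]'

```text
t: 6.65
eef_pos: [0.555, -0.1291, 0.0858]
tool_rot: [0.083, 0.948, 0.186, 0.245]
contact_force: [-0.0, 0.4, -0.4]
gripper_width: 0.601
```

```bash
python3 - <<'E'
from h import *
rep(CAP[3]-a*.01)
w=wcam();cv2.imwrite('pics/w5.png',w['pixels'][:,:,::-1])
w=cams.read_camera('side');cv2.imwrite('pics/s5.png',cv2.resize(w['pixels'][260:340,280:390,::-1],None,fx=6,fy=6))
E
```

```text
t 6.65 q [ 0.6404  0.4069 -0.6071  2.2899  1.6795  0.2279 -2.6704] tau7 -0.283 M [0.032  0.5602 0.0141] M.a 0.034 F [-0.0183  0.3561 -0.42  ] w 51.1
pos [ 0.555  -0.1291  0.0858] jaw ang 29.9 tilt err 0.13
shift cm [-0.66  0.03  1.15] rot deg [-0.11 -0.05 -0.06] norms 1.32 0.13
```

View pics/w5.png

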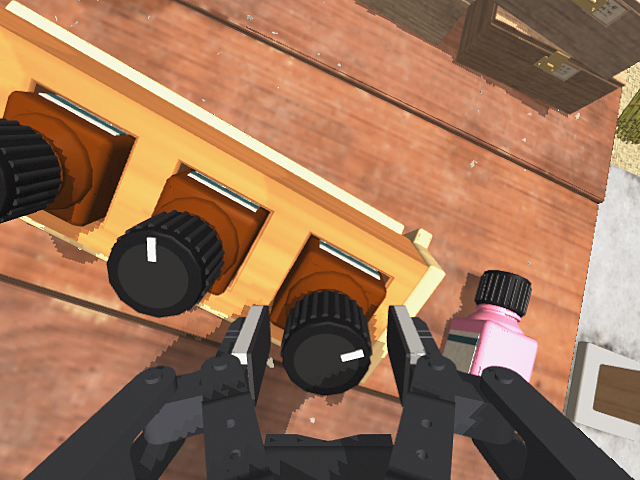

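View pics/s5.png

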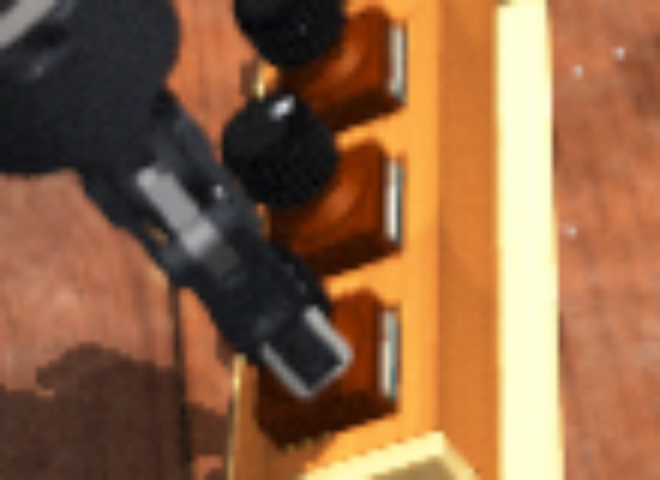

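Request:
move_arm --steps '[-1,0,0,0,0,0,0,-1,0,0,0,0,0,0,-1,0,0,0,0,0,0,-1,0,0,0,0,0,0]' --newtons 25

```text
t: 7.15
eef_pos: [0.5549, -0.129, 0.0864]
tool_rot: [0.083, 0.948, 0.186, 0.245]
contact_force: [-3.6, 1.7, 4.7]
gripper_width: 0.384
```

```bash
python3 - <<'E'
from h import *
rep(CAP[3]-a*.023);print(3*a)
E
```

```text
t 7.15 q [ 0.6401  0.4054 -0.607   2.2905  1.6795  0.2277 -2.6706] tau7 0.004 M [ 0.1172  0.6821 -0.0126] M.a -0.023 F [-3.574   1.7201  4.7035] w 32.6
pos [ 0.5549 -0.129   0.0864] jaw ang 29.9 tilt err 0.1
shift cm [-0.01 -0.07 -0.04] rot deg [-0.09 -0.   -0.05] norms 0.08 0.1
[-1.4861  0.2036  2.5981]
```

Request:
move_arm --steps '[-1,0,0,0,-1.5,0.2,2.6,-1,0,0,0,-1.5,0.2,2.6,-1,0,0,0,0,0,0]'

```text
t: 7.45
eef_pos: [0.555, -0.1289, 0.0864]
tool_rot: [0.096, 0.937, 0.236, 0.24]
contact_force: [-4.0, 1.0, 4.1]
gripper_width: 0.385
```

```bash
python3 - <<'E'
from h import *
rep()
E
```

```text
t 7.45 q [ 0.626   0.402  -0.591   2.2913  1.6852  0.2216 -2.5737] tau7 0.464 M [0.1709 0.624  0.0517] M.a 0.002 F [-4.0231  0.9786  4.0793] w 32.7
pos [ 0.555  -0.1289  0.0864] jaw ang 36.0 tilt err 0.08
```

Request:
move_arm --steps '[-1,0,0,0,-1.5,0.2,2.6,-1,0,0,0,-1.5,0.2,2.6,-1,0,0,0,0,0,0]'

```text
t: 7.75
eef_pos: [0.555, -0.1288, 0.0864]
tool_rot: [0.108, 0.923, 0.284, 0.235]
contact_force: [-4.0, 2.2, 5.3]
gripper_width: 0.383
```

```bash
python3 - <<'E'
from h import *
rep()
E
```

```text
t 7.75 q [ 0.6127  0.3989 -0.5759  2.2922  1.6911  0.2159 -2.4779] tau7 0.395 M [0.2167 0.6978 0.0864] M.a 0.015 F [-3.9613  2.1895  5.3205] w 32.6
pos [ 0.555  -0.1288  0.0864] jaw ang 42.0 tilt err 0.07
```

Request:
move_arm --steps '[-1,0,0,0,-4.16,0.57,7.27,-1,0,0,0,-4.16,0.57,7.27,-1,0,0,0,-4.16,0.57,7.27,-1,0,0,0,-4.16,0.57,7.27,-1,0,0,0,-4.16,0.57,7.27,-1,0,0,0,0,0,0]'

```text
t: 8.35
eef_pos: [0.5549, -0.1285, 0.0863]
tool_rot: [0.185, 0.76, 0.597, 0.18]
contact_force: [-3.9, 1.6, 5.1]
gripper_width: 0.382
```

```bash
python3 - <<'E'
from h import *
rep(CAP[3]-a*.023)
w=wcam();cv2.imwrite('pics/w6.png',w['pixels'][:,:,::-1])
E
```

```text
t 8.35 q [ 0.547   0.3849 -0.5001  2.2961  1.7193  0.1865 -1.7843] tau7 1.397 M [0.3673 0.6908 0.1409] M.a -0.013 F [-3.9016  1.5791  5.0612] w 32.5
pos [ 0.5549 -0.1285  0.0863] jaw ang 84.1 tilt err 0.08
shift cm [-0.01 -0.12 -0.03] rot deg [-0.06 -0.04 -0.03] norms 0.12 0.08
```

View pics/w6.png

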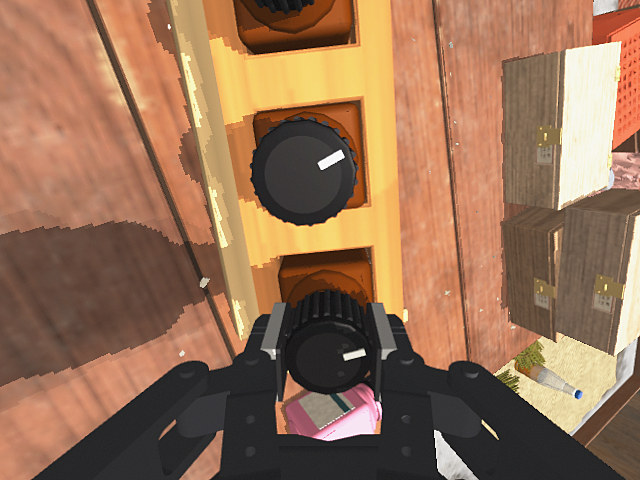

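Request:
move_arm --steps '[-1,0,0,0,-4.16,0.57,7.27,-1,0,0,0,-4.16,0.57,7.27,-1,0,0,0,-4.16,0.57,7.27,-1,0,0,0,-4.16,0.57,7.27,-1,0,0,0,-4.16,0.57,7.27,-1,0,0,0,-4.16,0.57,7.27,-1,0,0,0,0,0,0,-1,0,0,0,0,0,0]' --newtons 40

```text
t: 9.2
eef_pos: [0.5546, -0.1283, 0.0861]
tool_rot: [0.244, 0.436, 0.862, 0.084]
contact_force: [-5.8, 3.7, 7.0]
gripper_width: 0.38
```

```bash
python3 - <<'E'
from h import *
rep(CAP[3]-a*.023)
w=wcam();cv2.imwrite('pics/w7.png',w['pixels'][:,:,::-1])
print(1*a)
E
```

```text
t 9.2 q [ 0.5212  0.38   -0.471   2.2983  1.7352  0.1763 -0.9305] tau7 0.067 M [0.4418 0.8107 0.1897] M.a 0.0 F [-5.7818  3.7011  6.9671] w 32.3
pos [ 0.5546 -0.1283  0.0861] jaw ang 134.2 tilt err 0.07
shift cm [ 0.02 -0.14 -0.02] rot deg [-0.04 -0.06 -0.02] norms 0.14 0.07
[-0.4954  0.0679  0.866 ]
```

View pics/w7.png

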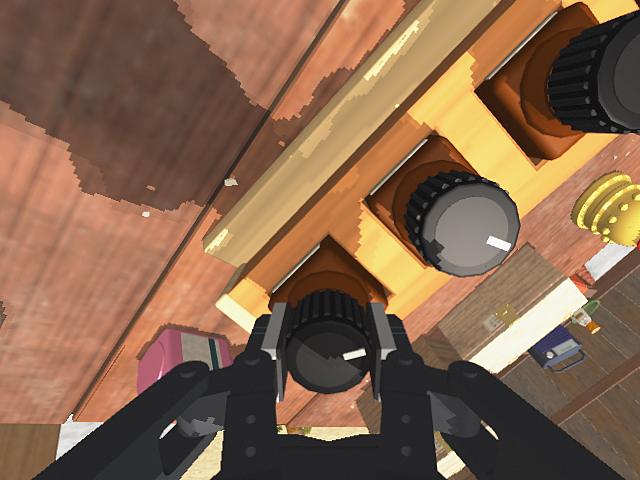

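Request:
move_arm --steps '[-1,-0.5,0.07,0.87,0,0,0,-1,-0.75,0.1,1.3,0,0,0,-1,-0.75,0.1,1.3,0,0,0,-1,-0.75,0.1,1.3,0,0,0,-1,-0.75,0.1,1.3,0,0,0,-1,0,0,0,0,0,0]'

```text
t: 9.85
eef_pos: [0.5197, -0.1253, 0.1478]
tool_rot: [0.245, 0.437, 0.862, 0.084]
contact_force: [-0.6, 0.1, -1.0]
gripper_width: 0.381
```

```bash
python3 - <<'E'
from h import *
rep(CAP[3]+a*.03)
w=cams.read_camera('side');cv2.imwrite('pics/s7.png',cv2.resize(w['pixels'][180:380,200:420,::-1],None,fx=3.5,fy=3))
E
```

```text
t 9.85 q [ 0.7752  0.2293 -0.7217  2.3187  0.9588  0.2049 -0.1636] tau7 1.582 M [ 0.0056  0.7049 -0.0028] M.a 0.043 F [-0.5608  0.0633 -0.9875] w 32.4
pos [ 0.5197 -0.1253  0.1478] jaw ang 134.1 tilt err 0.12
shift cm [ 0.89 -0.09 -1.59] rot deg [0.11 0.   0.06] norms 1.82 0.12
```

View pics/s7.png

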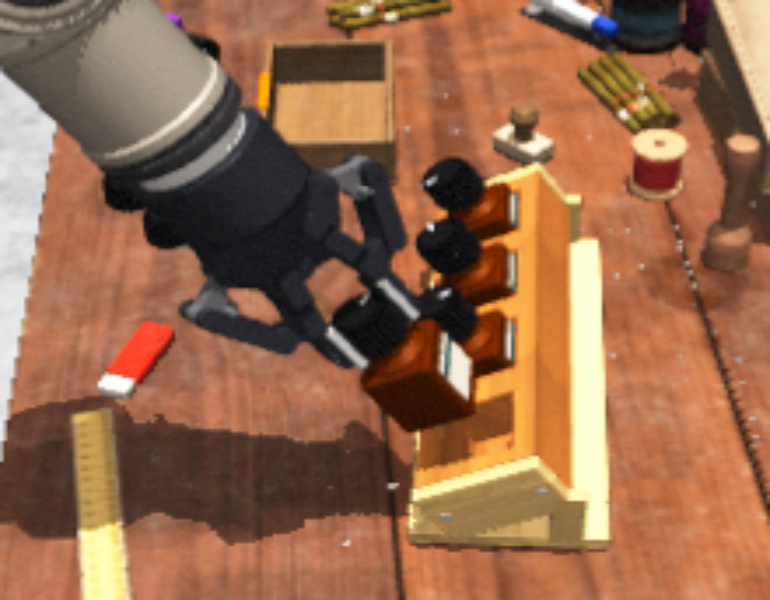

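Request:
move_arm --steps '[-1,-0.2,0,1.2,0.41,2.97,0,-1,-0.2,0,1.2,0.41,2.97,0,-1,-0.2,0.5,1.0,0.41,2.97,0,-1,-0.2,1,1.0,0.41,2.97,0,-1,-0.2,1.5,0.6,0.41,2.97,0,-1,-0.2,2,0.5,0.41,2.97,0,-1,-0.2,2.5,0,0.41,2.97,0,-1,-0.2,3,0,0.41,2.97,0]'

```text
t: 10.7
eef_pos: [0.5052, -0.0218, 0.1992]
tool_rot: [0.054, 0.452, 0.89, 0.015]
contact_force: [0.5, 0.0, -1.9]
gripper_width: 0.383
```

```bash
cat >> h.py <<'E'
TY=np.radians(-3.);tyv=np.array([-np.sin(TY),np.cos(TY),0]);TC=np.array([.494,.272,0])
def up(p):
    o=status.get_obs();M=wq(o['tool_rot']).as_matrix();y=M[:,1].copy();y[2]=0;y/=np.linalg.norm(y)
    print('t',round(o['t'],2),'q',o['q'],'F',o['contact_force'],'w',round(o['gripper_width']*85,1),'pos',o['eef_pos'],'jaw yaw',np.degrees(np.arctan2(y[1],y[0])).round(1))
    delta(p,Rt(y,np.array([0,0,-1.])),o)
E
python3 - <<'E'
from h import *
up(TC+tyv*.033+[0,0,.2])
E
```

```text
t 10.7 q [ 0.8018  0.3316 -1.0568  2.0093  0.4284  0.903   0.1575] F [ 0.5275  0.0164 -1.9494] w 32.5 pos [ 0.5052 -0.0218  0.1992] jaw yaw 36.3
shift cm [-0.95 32.67  0.08] rot deg [1.24 6.31 0.18] norms 32.68 6.44
```

Request:
move_arm --steps '[-1,-0.12,4.1,0,0.15,0.8,0,-1,-0.12,4.1,0,0.15,0.8,0,-1,-0.12,4.1,0,0.15,0.8,0,-1,-0.12,4.1,0,0.15,0.8,0,-1,-0.12,4.1,0,0.15,0.8,0,-1,-0.12,4.1,0,0.15,0.8,0,-1,-0.12,4.1,0,0.15,0.8,0,-1,0,0,0,0,0,0]'

```text
t: 11.5
eef_pos: [0.4955, 0.2731, 0.1994]
tool_rot: [0.006, 0.448, 0.894, 0.005]
contact_force: [-0.9, 0.6, -2.0]
gripper_width: 0.378
```

```bash
python3 - <<'E'
from h import *
up(TC+tyv*.033+[0,0,.14])
E
```

```text
t 11.5 q [ 0.157   0.5077 -1.0244  1.8077  0.4972  1.0931 -0.4035] F [-0.9474  0.6268 -1.965 ] w 32.2 pos [0.4955 0.2731 0.1994] jaw yaw 36.7
shift cm [ 0.02  3.18 -5.94] rot deg [-0.16  0.88  0.  ] norms 6.74 0.89
```

Request:
move_arm --steps '[-1,0,1.6,-2.0,-0.08,0.45,0,-1,0,1.6,-2.0,-0.08,0.45,0,-1,0,0,-2.0,0,0,0,-1,0,0,0,0,0,0]'

```text
t: 11.9
eef_pos: [0.4955, 0.2967, 0.136]
tool_rot: [-0.0, 0.451, 0.892, -0.005]
contact_force: [-0.3, -0.2, -2.6]
gripper_width: 0.383
```

```bash
python3 - <<'E'
from h import *
up(TC+tyv*.033+[0,0,.061])
s=cams.read_camera('side');f=4;x0,y0=230,110
im=cv2.resize(s['pixels'][y0:y0+150,x0:x0+180,::-1],None,fx=f,fy=f,interpolation=cv2.INTER_CUBIC)
o=status.get_obs();p=o['eef_pos'];M=wq(o['tool_rot']).as_matrix()
th=np.linspace(0,2*np.pi,60)
for d,c,r in((.056,(0,0,255),.022),(.076,(255,0,255),.022)):
    q=((proj(s,np.array([p+M[:,2]*d+r*np.array([np.cos(t),np.sin(t),0]) for t in th]))-[x0,y0]+.5)*f).astype(np.int32)
    cv2.polylines(im,[q.reshape(-1,1,2)],True,c,1)
# tray model
txv=np.array([np.cos(TY),np.sin(TY),0])
for z in(0,.05):
    q=((proj(s,np.array([TC+txv*i*.05+tyv*j*.075+[0,0,z] for i,j in((1,1),(1,-1),(-1,-1),(-1,1))]))-[x0,y0]+.5)*f).astype(np.int32)
    cv2.polylines(im,[q.reshape(-1,1,2)],True,(255,255,0),1)
cv2.imwrite('pics/s8.png',im)
s=cams.read_camera('top');x0,y0=200,190
im=cv2.resize(s['pixels'][y0:y0+130,x0:x0+150,::-1],None,fx=f,fy=f,interpolation=cv2.INTER_CUBIC)
for z in(0,.05):
    q=((proj(s,np.array([TC+txv*i*.05+tyv*j*.075+[0,0,z] for i,j in((1,1),(1,-1),(-1,-1),(-1,1))]))-[x0,y0]+.5)*f).astype(np.int32)
    cv2.polylines(im,[q.reshape(-1,1,2)],True,(255,255,0),1)
cv2.imwrite('pics/t8.png',im)
cv2.imwrite('pics/w8.png',wcam()['pixels'][:,:,::-1])
E
```

```text
t 11.9 q [ 0.0532  0.6066 -0.9566  1.8206  0.5767  1.0316 -0.5007] F [-0.2737 -0.2238 -2.5661] w 32.6 pos [0.4955 0.2967 0.136 ] jaw yaw 36.4
shift cm [ 0.02  0.82 -7.5 ] rot deg [ 0.47 -0.27 -0.  ] norms 7.54 0.54
```

View pics/s8.png

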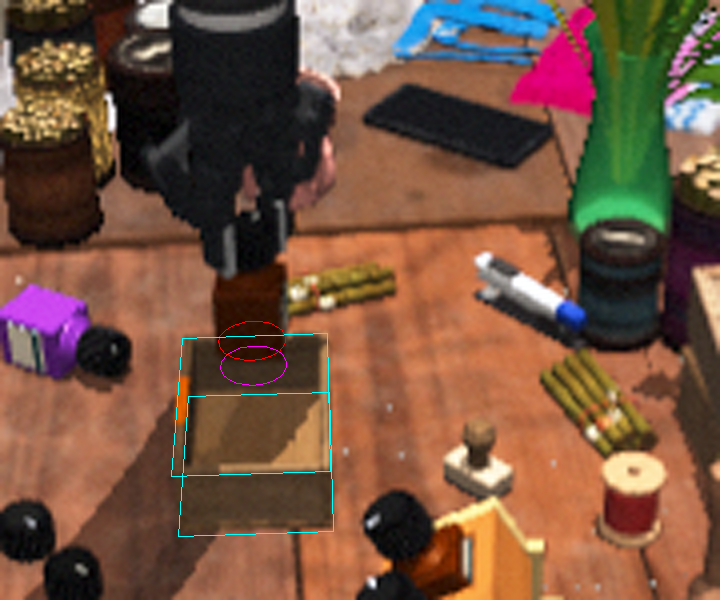

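View pics/t8.png

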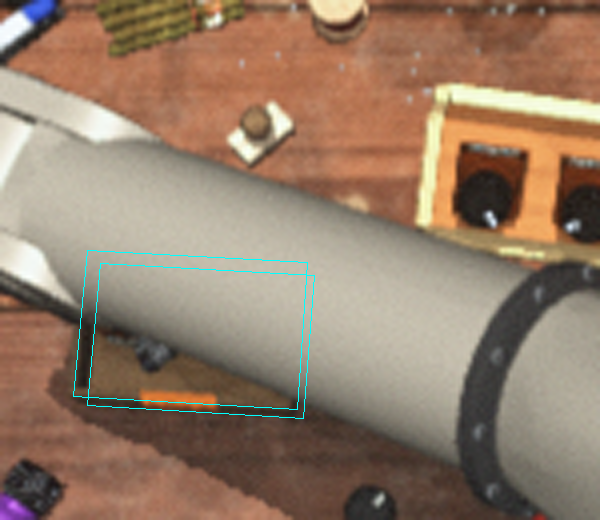

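View pics/w8.png

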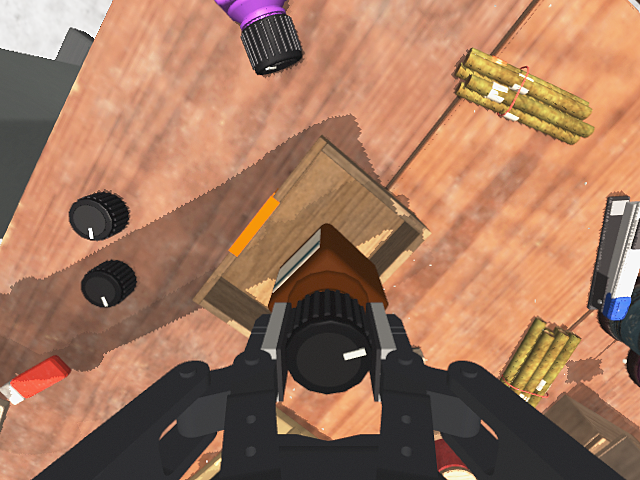

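Request:
move_arm --steps '[-1,0,0.4,-1.5,0.25,-0.13,0,-1,0,0.4,-1.5,0.22,-0.14,0,-1,0,0,-1.1,0,0,0,-1,0,0,-0.4,0,0,0,-1,0,0,0,0,0,0]'

```text
t: 12.55
eef_pos: [0.4959, 0.306, 0.094]
tool_rot: [-0.0, 0.45, 0.893, 0.002]
contact_force: [0.8, -0.4, -1.7]
gripper_width: 0.381
```

Request:
move_arm --steps '[-1,0,0,-0.3,0,0,0,-1,0,0,-0.3,0,0,0,-1,0,0,-0.3,0,0,0]'

```text
t: 12.85
eef_pos: [0.4966, 0.3065, 0.0861]
tool_rot: [0.001, 0.451, 0.893, 0.003]
contact_force: [-0.8, 0.1, -1.3]
gripper_width: 0.378
```

Request:
move_arm --steps '[-1,0,0,-0.3,0,0,0,-1,0,0,-0.3,0,0,0,-1,0,0,-0.3,0,0,0]'

```text
t: 13.15
eef_pos: [0.4963, 0.3064, 0.0768]
tool_rot: [0.0, 0.45, 0.893, 0.003]
contact_force: [-0.1, -0.0, -1.3]
gripper_width: 0.38
```

Request:
move_arm --steps '[-1,0,0,-0.3,0,0,0,-1,0,0,-0.3,0,0,0]'

```text
t: 13.35
eef_pos: [0.4963, 0.3065, 0.0707]
tool_rot: [0.0, 0.45, 0.893, 0.003]
contact_force: [-0.0, 0.1, -1.3]
gripper_width: 0.381
```

```bash
python3 - <<'E'
from h import *
up(TC+tyv*.033+[0,0,.061])
cv2.imwrite('pics/w9.png',wcam()['pixels'][:,:,::-1])
s=cams.read_camera('side');f=4;x0,y0=230,110
cv2.imwrite('pics/s9.png',cv2.resize(s['pixels'][y0:y0+150,x0:x0+180,::-1],None,fx=f,fy=f,interpolation=cv2.INTER_CUBIC))
E
```

```text
t 13.35 q [-0.0054  0.6865 -0.8921  1.8608  0.6681  0.9182 -0.577 ] F [-0.0349  0.0768 -1.2521] w 32.3 pos [0.4963 0.3065 0.0707] jaw yaw 36.5
shift cm [-0.06 -0.15 -0.97] rot deg [-0.29  0.19 -0.  ] norms 0.99 0.35
```

View pics/s9.png

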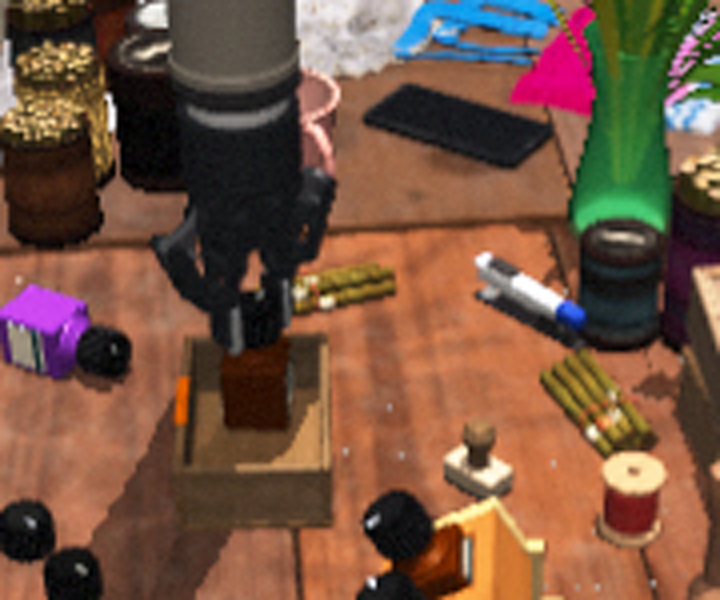

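View pics/w9.png

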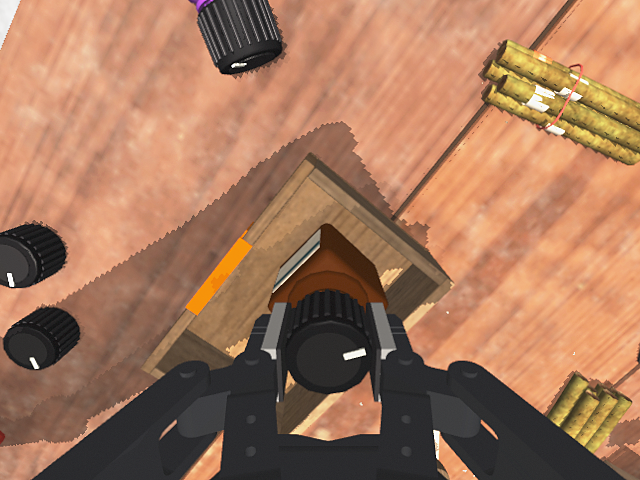

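Request:
move_arm --steps '[-1,0,0,-0.3,0,0,0,-1,0,0,-0.3,0,0,0]'

```text
t: 13.65
eef_pos: [0.4964, 0.3065, 0.0649]
tool_rot: [0.0, 0.45, 0.893, 0.003]
contact_force: [0.9, 0.3, -1.5]
gripper_width: 0.381
```

Request:
move_arm --steps '[-1,0,0,-0.15,0,0,0,-1,0,0,-0.15,0,0,0]'

```text
t: 13.85
eef_pos: [0.4963, 0.3064, 0.0618]
tool_rot: [0.0, 0.45, 0.893, 0.003]
contact_force: [1.0, -0.1, -1.6]
gripper_width: 0.379
```

Request:
move_arm --steps '[-1,0,0,-0.15,0,0,0,-1,0,0,-0.15,0,0,0]'

```text
t: 14.05
eef_pos: [0.4964, 0.3069, 0.0607]
tool_rot: [0.001, 0.45, 0.893, 0.003]
contact_force: [-5.6, -5.8, 25.1]
gripper_width: 0.379
```

Request:
move_arm --steps '[-1,0,0,0.1,0,0,0,0.2,0,0,0,0,0,0,0.2,0,0,0,0,0,0,0.2,0,0,0,0,0,0,0.2,0,0,2.5,0,0,0,0.2,0,0,4,0,0,0,0.2,0,0,4,0,0,0]'

```text
t: 14.75
eef_pos: [0.4958, 0.3062, 0.1655]
tool_rot: [-0.0, 0.45, 0.893, 0.002]
contact_force: [1.6, 0.5, -0.2]
gripper_width: 0.599
```

```bash
python3 - <<'E'
from h import *
up(TC+tyv*.033+[0,0,.16])
cv2.imwrite('pics/w10.png',wcam()['pixels'][:,:,::-1])
for i in(0,1,2): delta(CAP[i]+a*.06,RG)
E
```

```text
t 14.75 q [ 0.0643  0.5763 -0.9842  1.793   0.5427  1.0665 -0.4809] F [ 1.5922  0.5192 -0.2486] w 50.9 pos [0.4958 0.3062 0.1655] jaw yaw 36.5
shift cm [-0.01 -0.12 -0.55] rot deg [-0.26  0.09 -0.  ] norms 0.57 0.28
shift cm [  4.31 -23.13  -1.48] rot deg [  32.98  -18.42 -130.35] norms 23.58 135.71
shift cm [  3.39 -29.87  -1.48] rot deg [  32.98  -18.42 -130.35] norms 30.1 135.71
shift cm [  2.46 -36.61  -1.48] rot deg [  32.98  -18.42 -130.35] norms 36.72 135.71
```

View pics/w10.png

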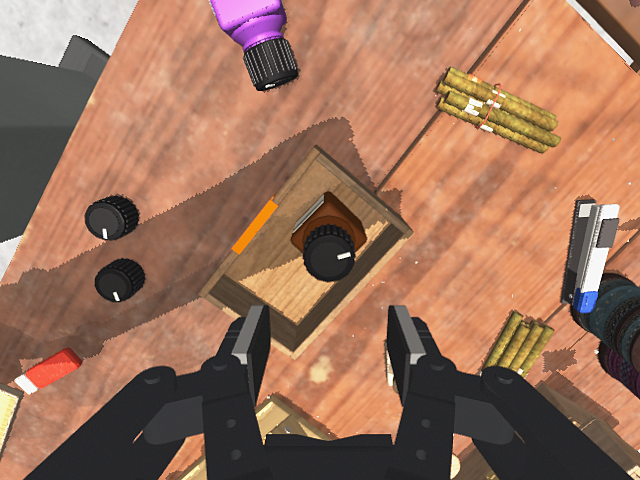

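```bash
python3 - <<'E'
from h import *
R9=R.from_rotvec(a*np.pi/2)*RG
d,r=delta(CAP[0]+a*.06,R9);print(d/8,r/8); delta(CAP[0]+a*.06,R.from_rotvec(a*np.radians(110))*RG)
E
```

```text
shift cm [  4.31 -23.13  -1.48] rot deg [  7.29 -29.04 -43.34] norms 23.58 52.67
[ 0.5386 -2.8917 -0.1845] [ 0.9115 -3.6296 -5.4172]
shift cm [  4.31 -23.13  -1.48] rot deg [  1.85 -29.46 -23.85] norms 23.58 37.96
```

Request:
move_arm --steps '[0.2,0.6,-2.9,0.5,0.23,-3.68,-2.98,0.2,0.6,-2.9,0.5,0.23,-3.68,-2.98,0.2,0.6,-2.9,0,0.23,-3.68,-2.98,0.2,0.6,-2.9,0,0.23,-3.68,-2.98,0.2,0.5,-2.9,-0.3,0.23,-3.68,-2.98,0.2,0.5,-2.9,-0.5,0.23,-3.68,-2.98,0.2,0.5,-2.9,-0.8,0.23,-3.68,-2.98,0.2,0.4,-2.83,-0.8,0.23,-3.68,-2.98]'

```text
t: 15.6
eef_pos: [0.5393, 0.0739, 0.1511]
tool_rot: [0.22, 0.608, 0.751, 0.132]
contact_force: [0.7, -1.0, -0.0]
gripper_width: 0.598
```

```bash
python3 - <<'E'
from h import *
rep(CAP[0]+a*.06)
E
```

```text
t 15.6 q [ 0.1916  0.2434 -0.6669  2.2782  1.1377  0.465  -1.2115] tau7 3.467 M [ 0.0227  0.4287 -0.0381] M.a -0.015 F [ 0.7474 -1.0474 -0.0495] w 50.9
pos [0.5393 0.0739 0.1511] jaw ang 109.8 tilt err 0.35
shift cm [0.21 0.41 0.67] rot deg [ 0.09 -0.33  0.08] norms 0.82 0.35
```

```bash
python3 - <<'E'
from h import *
w=wcam();im=w['pixels'][:,:,::-1].copy()
for c in CAP[:3]:
    p=proj(w,c+a*.013)[0];cv2.drawMarker(im,(int(p[0]),int(p[1])),(0,255,0),0,12)
q=proj(w,np.array([(w['Tt']@[0,0,z,1])[:3] for z in(0,.06)])).astype(int);cv2.line(im,q[0].tolist(),q[1].tolist(),(255,255,0),1)
cv2.imwrite('pics/w11.png',im)
rep(CAP[0]-a*.022)
E
```

```text
t 15.65 q [ 0.1905  0.2436 -0.6594  2.2862  1.1514  0.4643 -1.229 ] tau7 1.457 M [-0.1169  0.8199 -0.1237] M.a 0.006 F [-2.8432 -4.1413 -2.9596] w 51.0
pos [0.5369 0.0685 0.1483] jaw ang 109.5 tilt err 0.67
shift cm [ 4.51  0.4  -6.15] rot deg [ 0.44 -0.41  0.28] norms 7.64 0.67
```

View pics/w11.png

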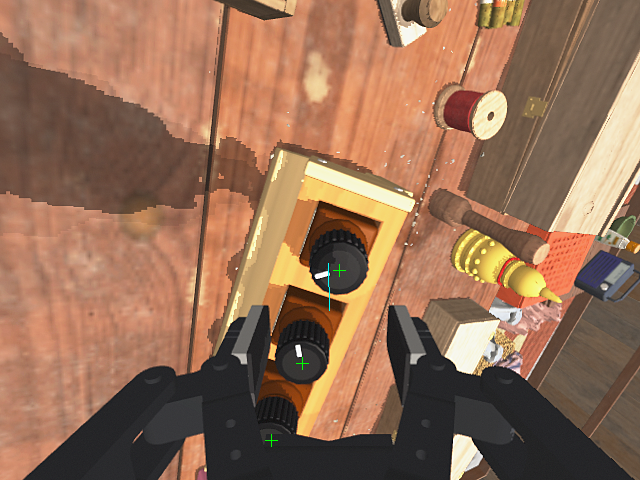

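Request:
move_arm --steps '[0.2,0.8,0.3,-0.6,0.2,-0.2,0.14,0.2,0.8,0.1,-1.1,0.2,-0.2,0.14,0.2,0.8,0,-1.2,0,0,0,0.2,0.75,0,-1.2,0,0,0,0.2,0.75,0,-1.1,0,0,0,0.2,0.6,0,-0.95,0,0,0,0.2,0,0,0,0,0,0]'

```text
t: 16.35
eef_pos: [0.5841, 0.0793, 0.0881]
tool_rot: [0.218, 0.606, 0.753, 0.135]
contact_force: [-0.2, -0.0, 0.4]
gripper_width: 0.603
```

```bash
python3 - <<'E'
from h import *
rep(CAP[0]-a*.022)
cv2.imwrite('pics/w12.png',wcam()['pixels'][:,:,::-1])
E
```

```text
t 16.35 q [ 0.1169  0.4296 -0.5806  2.2312  1.4725  0.4676 -1.4936] tau7 -0.389 M [ 0.0363  0.5075 -0.0662] M.a -0.041 F [-0.2074 -0.0329  0.3821] w 51.3
pos [0.5841 0.0793 0.0881] jaw ang 110.0 tilt err 0.43
shift cm [-0.21 -0.68 -0.13] rot deg [-0.34 -0.2  -0.18] norms 0.73 0.43
```

View pics/w12.png

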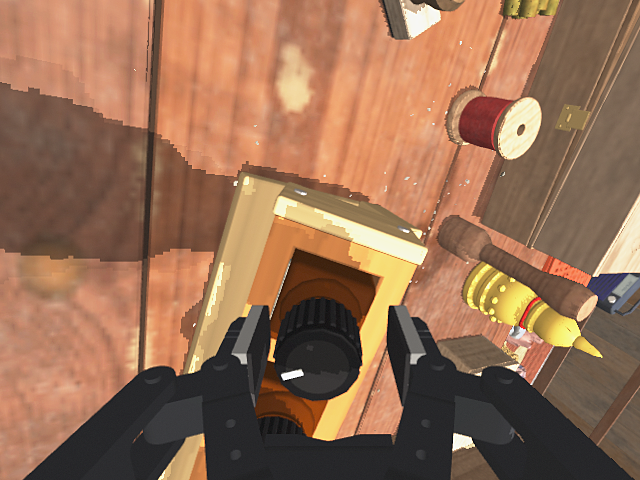

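Request:
move_arm --steps '[0.2,-0.1,-0.3,-0.05,-0.17,-0.1,-0.09,0.2,-0.1,-0.3,-0.05,-0.17,-0.1,-0.09,-1,0,0,0,0,0,0,-1,0,0,0,0,0,0,-1,0,0,0,0,0,0,-1,0,0,0,0,0,0]' --newtons 25

```text
t: 17.0
eef_pos: [0.5819, 0.0729, 0.0887]
tool_rot: [0.223, 0.606, 0.751, 0.134]
contact_force: [-6.6, -1.5, 6.5]
gripper_width: 0.387
```

```bash
python3 - <<'E'
from h import *
rep(CAP[0]-a*.022)
E
```

```text
t 17.0 q [ 0.1206  0.4241 -0.5771  2.2417  1.494   0.4693 -1.5124] tau7 0.014 M [-0.254   0.9341 -0.2452] M.a -0.023 F [-6.5718 -1.4974  6.4746] w 32.9
pos [0.5819 0.0729 0.0887] jaw ang 110.0 tilt err 0.14
shift cm [ 0.01 -0.04 -0.19] rot deg [0.06 0.13 0.02] norms 0.19 0.14
```

Request:
move_arm --steps '[-1,0,0,0,-1.5,0.2,2.6,-1,0,0,0,-1.5,0.2,2.6,-1,0,0,0,0,0,0]'

```text
t: 17.3
eef_pos: [0.5823, 0.0733, 0.0887]
tool_rot: [0.229, 0.566, 0.782, 0.123]
contact_force: [-3.5, -1.1, 4.2]
gripper_width: 0.381
```

```bash
python3 - <<'E'
from h import *
rep()
E
```

```text
t 17.3 q [ 0.1174  0.4238 -0.5735  2.2412  1.4941  0.4673 -1.4083] tau7 0.747 M [ 0.095   0.7678 -0.2691] M.a -0.228 F [-3.4854 -1.1488  4.233 ] w 32.4
pos [0.5823 0.0733 0.0887] jaw ang 116.0 tilt err 0.15
```

Request:
move_arm --steps '[-1,0,0,0,-1.5,0.2,2.6,-1,0,0,0,-1.5,0.2,2.6,-1,0,0,0,0,0,0]'

```text
t: 17.6
eef_pos: [0.5823, 0.0735, 0.0886]
tool_rot: [0.236, 0.524, 0.811, 0.11]
contact_force: [-3.2, -0.2, 2.8]
gripper_width: 0.381
```

```bash
python3 - <<'E'
from h import *
rep()
cv2.imwrite('pics/w13.png',wcam()['pixels'][:,:,::-1])
E
```

```text
t 17.6 q [ 0.1142  0.4234 -0.5702  2.2415  1.495   0.466  -1.3049] tau7 0.446 M [0.0903 0.7056 0.0496] M.a 0.046 F [-3.226  -0.2274  2.7542] w 32.4
pos [0.5823 0.0735 0.0886] jaw ang 122.0 tilt err 0.16
```

View pics/w13.png

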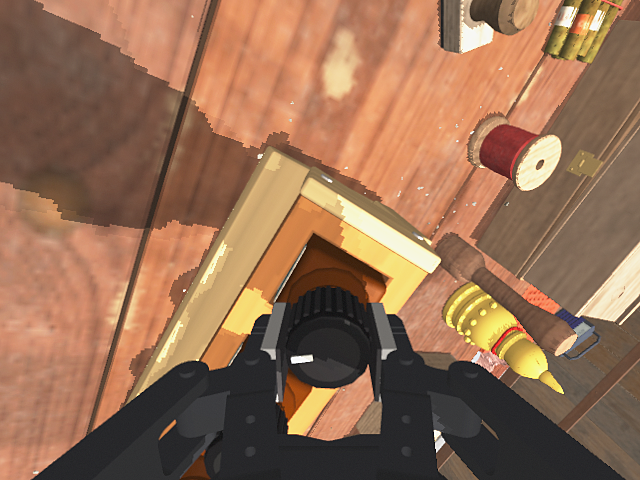

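Request:
move_arm --steps '[-1,0,0,0,-2.0,0.27,3.46,-1,0,0,0,-2.0,0.27,3.46,-1,0,0,0,-2.0,0.27,3.46]'

```text
t: 17.95
eef_pos: [0.5827, 0.0728, 0.0887]
tool_rot: [0.246, 0.437, 0.861, 0.085]
contact_force: [-0.7, 0.3, 1.5]
gripper_width: 0.381
```

```bash
python3 - <<'E'
from h import *
rep()
w=wcam()['pixels'][:,:,::-1];cv2.imwrite('pics/w14.png',w)
b=cv2.imread('pics/w13.png')
cv2.imwrite('pics/w14c.png',cv2.resize(np.hstack([b[280:410,255:405],w[280:410,255:405]]),None,fx=2.6,fy=2.6))
E
```

```text
t 17.95 q [ 0.1083  0.4221 -0.5624  2.2414  1.4949  0.4639 -1.0957] tau7 -0.745 M [ 0.0183  0.6231 -0.1356] M.a -0.084 F [-0.7358  0.3044  1.5405] w 32.4
pos [0.5827 0.0728 0.0887] jaw ang 134.0 tilt err 0.21
```

View pics/w14c.png

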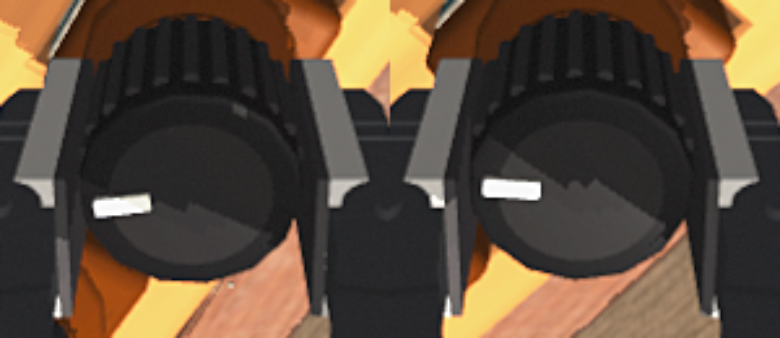

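Request:
move_arm --steps '[0.2,0,0,0,0,0,0,0.2,0,0,0,0,0,0,0.2,0,0,0,0,0,0,0.2,-0.75,0.1,1.3,0,0,0,0.2,-0.75,0.1,1.3,1,-0.1,-1.7,0.2,-0.75,0.1,1.3,3,-0.4,-5.2,0.2,-0.45,-3.37,0,4,-0.5,-6.9,0.2,-0.45,-3.37,0,4,-0.5,-6.9]'

```text
t: 18.8
eef_pos: [0.5511, 0.0093, 0.1283]
tool_rot: [0.222, 0.607, 0.751, 0.136]
contact_force: [-0.0, 0.0, -0.5]
gripper_width: 0.598
```

```bash
python3 - <<'E'
from h import *
rep(CAP[1]+a*.023)
E
```

```text
t 18.8 q [ 0.2364  0.2717 -0.5327  2.3072  1.3001  0.3345 -1.2367] tau7 0.991 M [0.0645 0.4938 0.0017] M.a 0.003 F [-0.0179  0.0038 -0.4971] w 50.8
pos [0.5511 0.0093 0.1283] jaw ang 109.8 tilt err 0.2
shift cm [-0.06 -0.11 -0.25] rot deg [-0.12  0.13 -0.08] norms 0.28 0.2
```

Request:
move_arm --steps '[0.2,0,0,0,0,0,0,0.2,0.75,-0.1,-1.3,0,0,0,0.2,0.75,-0.1,-1.3,0,0,0,0.2,0.72,-0.1,-1.3,0,0,0,0.2,0,0,0,0,0,0]'

```text
t: 19.3
eef_pos: [0.573, 0.0062, 0.087]
tool_rot: [0.221, 0.606, 0.753, 0.134]
contact_force: [-1.2, -1.0, -0.1]
gripper_width: 0.597
```

```bash
python3 - <<'E'
from h import *
rep(CAP[1]-a*.022)
w=wcam()['pixels'][:,:,::-1];cv2.imwrite('pics/w15.png',w)
E
```

```text
t 19.3 q [ 0.2048  0.3879 -0.4925  2.2852  1.5765  0.3485 -1.4806] tau7 -0.801 M [0.1103 0.5709 0.0096] M.a -0.008 F [-1.1678 -0.9625 -0.0695] w 50.8
pos [0.573  0.0062 0.087 ] jaw ang 110.1 tilt err 0.12
shift cm [-0.02 -0.11 -0.02] rot deg [-0.08 -0.08 -0.04] norms 0.12 0.12
```

View pics/w15.png

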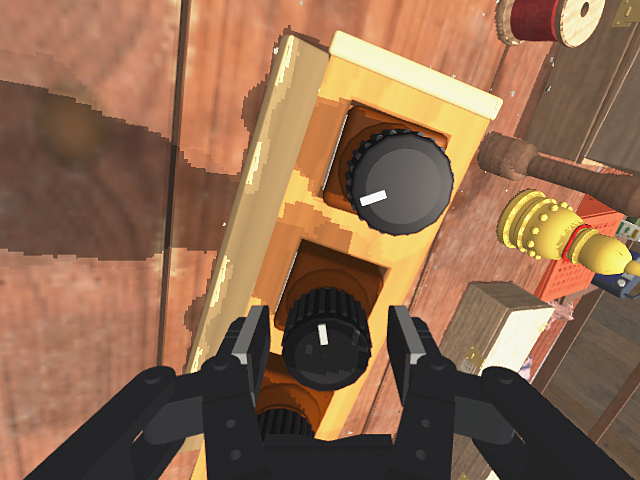

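Request:
move_arm --steps '[-1,0,0,0,0,0,0,-1,0,0,0,0,0,0,-1,0,0,0,0,0,0,-1,0,0,0,0,0,0]' --newtons 25

```text
t: 19.75
eef_pos: [0.5728, 0.006, 0.0889]
tool_rot: [0.222, 0.606, 0.752, 0.134]
contact_force: [-4.4, 0.9, 2.0]
gripper_width: 0.386
```

```bash
python3 - <<'E'
from h import *
rep()
w=wcam()['pixels'][:,:,::-1];cv2.imwrite('pics/w16.png',w)
E
```

```text
t 19.75 q [ 0.2056  0.3836 -0.4931  2.2865  1.5748  0.3478 -1.4794] tau7 0.005 M [0.0963 0.9052 0.052 ] M.a 0.059 F [-4.3928  0.8987  1.9708] w 32.8
pos [0.5728 0.006  0.0889] jaw ang 110.1 tilt err 0.08
```

Request:
move_arm --steps '[-1,0,0,0,-2.0,0.27,3.46,-1,0,0,0,-2.0,0.27,3.46,-1,0,0,0,-2.0,0.27,3.46,-1,0,0,0,-2.0,0.27,3.46]'

```text
t: 20.2
eef_pos: [0.5728, 0.0061, 0.0888]
tool_rot: [0.239, 0.494, 0.83, 0.101]
contact_force: [-4.3, -0.5, 4.4]
gripper_width: 0.384
```

```bash
python3 - <<'E'
from h import *
rep()
w=wcam()['pixels'][:,:,::-1];cv2.imwrite('pics/w17.png',w)
b=cv2.imread('pics/w16.png')
cv2.imwrite('pics/w17c.png',cv2.resize(np.hstack([b[280:410,255:405],w[280:410,255:405]]),None,fx=2.6,fy=2.6))
E
```

```text
t 20.2 q [ 0.1823  0.3797 -0.4672  2.2878  1.5754  0.3393 -1.2022] tau7 -0.876 M [0.2525 0.9116 0.0516] M.a -0.019 F [-4.3438 -0.4749  4.3839] w 32.7
pos [0.5728 0.0061 0.0888] jaw ang 126.3 tilt err 0.06
```

View pics/w17c.png

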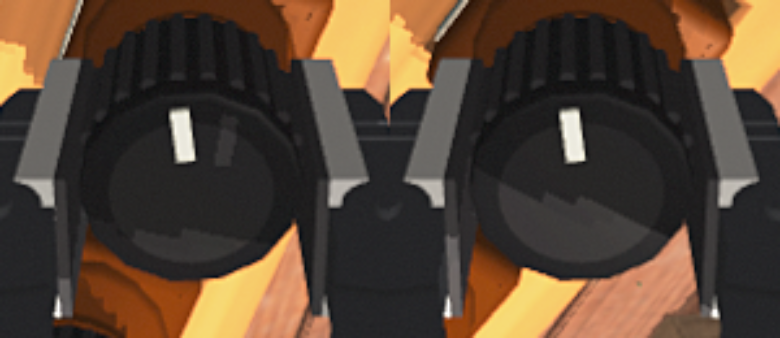

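Request:
move_arm --steps '[-1,0,0,0,-3.96,0.54,6.93,-1,0,0,0,-3.96,0.54,6.93,-1,0,0,0,-3.96,0.54,6.93,-1,0,0,0,-3.96,0.54,6.93,-1,0,0,0,-3.96,0.54,6.93,-1,0,0,0,-3.96,0.54,6.93,-1,0,0,0,-3.96,0.54,6.93,-1,0,0,0,0,0,0]'

```text
t: 21.05
eef_pos: [0.5728, 0.0062, 0.0887]
tool_rot: [0.258, 0.047, 0.965, -0.022]
contact_force: [-5.2, 0.9, 5.5]
gripper_width: 0.38
```

Request:
move_arm --steps '[-1,0,0,0,-3.96,0.54,6.93,-1,0,0,0,-3.96,0.54,6.93,-1,0,0,0,-3.96,0.54,6.93,-1,0,0,0,-3.96,0.54,6.93,-1,0,0,0,0,0,0,-1,0,0,0,0,0,0]' --newtons 40

```text
t: 21.65
eef_pos: [0.5726, 0.0063, 0.0886]
tool_rot: [0.242, -0.218, 0.941, -0.091]
contact_force: [-7.0, 1.6, 6.8]
gripper_width: 0.384
```

```bash
python3 - <<'E'
from h import *
rep()
w=wcam()['pixels'][:,:,::-1];cv2.imwrite('pics/w18.png',w)
E
```

```text
t 21.65 q [ 0.0509  0.3603 -0.3141  2.2962  1.5844  0.2803  0.2973] tau7 0.063 M [0.4128 1.1355 0.2001] M.a 0.046 F [-6.9682  1.645   6.7755] w 32.6
pos [0.5726 0.0063 0.0886] jaw ang -146.1 tilt err 0.14
```

View pics/w18.png

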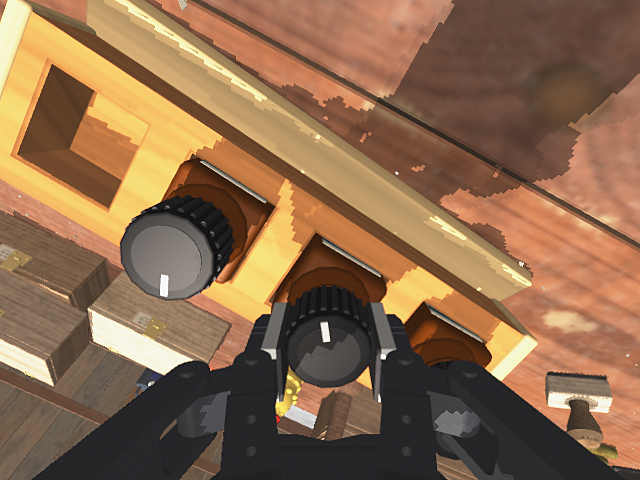

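Request:
move_arm --steps '[-1,-0.5,0.07,0.87,0,0,0,-1,-0.75,0.1,1.3,0,0,0,-1,-0.75,0.1,1.3,0,0,0,-1,-0.75,0.1,1.3,0,0,0,-1,-0.75,0.1,1.3,0,0,0,-1,0,0,0,0,0,0]'

```text
t: 22.3
eef_pos: [0.5382, 0.0102, 0.1505]
tool_rot: [0.243, -0.218, 0.941, -0.092]
contact_force: [-0.6, 0.2, -1.1]
gripper_width: 0.379
```

Request:
move_arm --steps '[-1,-0.3,0,1.2,0.41,2.97,0,-1,-0.4,0,1.3,0.41,2.97,0,-1,-0.5,0,1.3,0.41,2.97,0,-1,-0.5,0,1.2,0.41,2.97,0,-1,-0.5,1,0.5,0.41,2.97,0,-1,-0.5,1.5,0,0.41,2.97,0,-1,-0.5,2,0,0.41,2.97,0,-1,-0.5,2.5,0,0.41,2.97,0]'

```text
t: 23.1
eef_pos: [0.5032, 0.0772, 0.199]
tool_rot: [0.057, -0.223, 0.973, -0.025]
contact_force: [0.8, -0.8, -1.3]
gripper_width: 0.377
```

```bash
python3 - <<'E'
from h import *
up(TC-tyv*.033+[0,0,.2])
E
```

```text
t 23.1 q [ 0.2363  0.2257 -0.6212  2.0256  0.265   0.841   1.4873] F [ 0.8438 -0.7778 -1.3366] w 32.0 pos [0.5032 0.0772 0.199 ] jaw yaw 115.6
shift cm [-1.09 16.19  0.1 ] rot deg [ 1.36  7.05 -0.22] norms 16.23 7.19
```

Request:
move_arm --steps '[-1,-0.2,3,0,0.27,1.4,0,-1,-0.2,3,0,0.27,1.4,0,-1,-0.2,3,0,0.27,1.4,0,-1,-0.2,3,0,0.27,1.4,0,-1,-0.2,2.5,0,0.27,1.4,0,-1,-0.1,0.6,0,0,0,0,-1,0,0,0,0,0,0]'

```text
t: 23.8
eef_pos: [0.4921, 0.2297, 0.1987]
tool_rot: [0.002, -0.226, 0.974, 0.0]
contact_force: [-0.1, -1.6, -1.4]
gripper_width: 0.381
```

```bash
python3 - <<'E'
from h import *
up(TC-tyv*.033+[0,0,.12])
w=wcam()['pixels'][:,:,::-1];cv2.imwrite('pics/w19.png',w)
E
```

```text
t 23.8 q [-0.0029  0.3615 -0.6763  1.8652  0.2667  1.0025  1.2351] F [-0.0799 -1.5686 -1.4426] w 32.4 pos [0.4921 0.2297 0.1987] jaw yaw 116.1
shift cm [ 0.02  0.93 -7.87] rot deg [-0.09  0.19 -0.  ] norms 7.93 0.21
```

View pics/w19.png

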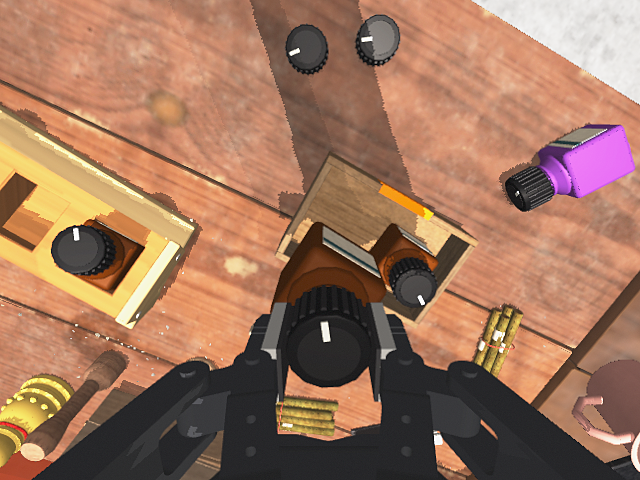

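Request:
move_arm --steps '[-1,0,0.2,-1.5,0,0,0,-1,0,0.2,-1.5,0,0,0,-1,0,0,-1.5,0,0,0,-1,0,0,-1.5,0,0,0,-1,0,0,0,0,0,0]'

```text
t: 24.35
eef_pos: [0.4904, 0.2322, 0.1367]
tool_rot: [-0.0, -0.227, 0.974, 0.0]
contact_force: [0.2, 0.0, -1.8]
gripper_width: 0.381
```

```bash
python3 - <<'E'
from h import *
up(TC-tyv*.033+[0,0,.06])
w=wcam()['pixels'][:,:,::-1];cv2.imwrite('pics/w20.png',w)
s=cams.read_camera('side');f=4;x0,y0=230,110
cv2.imwrite('pics/s20.png',cv2.resize(s['pixels'][y0:y0+150,x0:x0+180,::-1],None,fx=f,fy=f,interpolation=cv2.INTER_CUBIC))
E
```

```text
t 24.35 q [-0.0428  0.4393 -0.6443  1.9204  0.334   0.89    1.1729] F [ 0.2465  0.045  -1.8453] w 32.4 pos [0.4904 0.2322 0.1367] jaw yaw 116.2
shift cm [ 0.19  0.69 -7.67] rot deg [-0.02 -0.04 -0.  ] norms 7.71 0.05
```

View pics/w20.png

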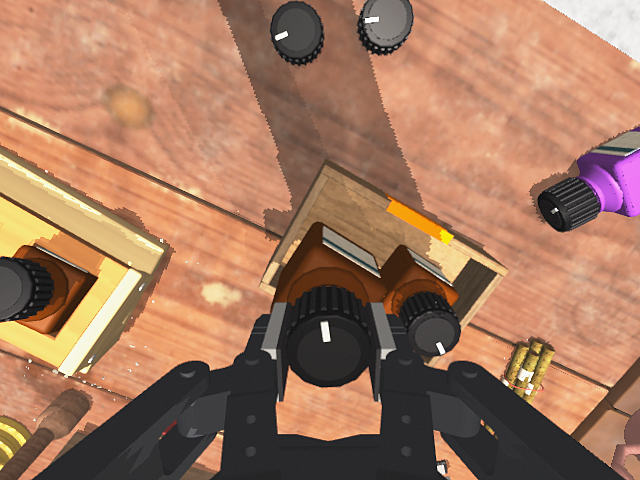

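View pics/s20.png

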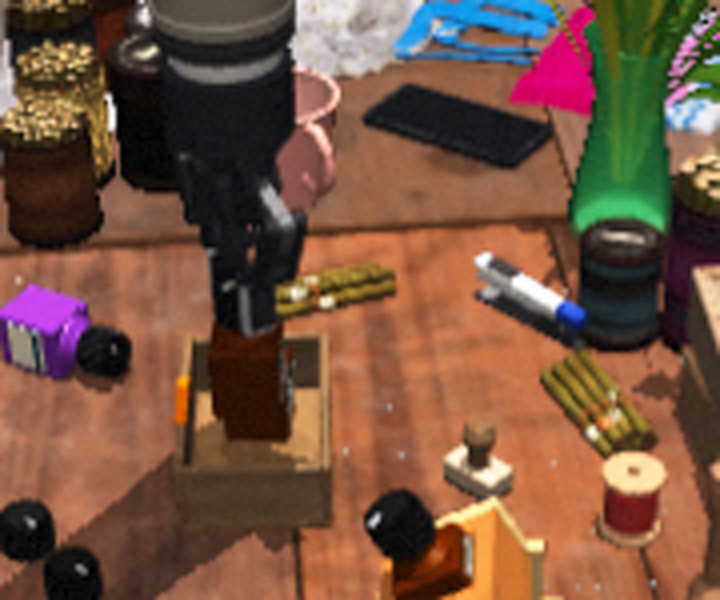

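Request:
move_arm --steps '[-1,0.15,0.3,-0.5,0,0,0,-1,0,0.25,-1,0,0,0,-1,0,0,-1.5,0,0,0,-1,0,0,-1.5,0,0,0,-1,0,0,-1.0,0,0,0,-1,0,0,-0.5,0,0,0,-1,0,0,0,0,0,0]'

```text
t: 25.15
eef_pos: [0.4929, 0.2388, 0.0786]
tool_rot: [0.001, -0.227, 0.974, 0.001]
contact_force: [-0.4, 0.5, -1.5]
gripper_width: 0.374
```

Request:
move_arm --steps '[-1,0,0,-0.25,0,0,0,-1,0,0,-0.25,0,0,0,-1,0,0,-0.2,0,0,0]'

```text
t: 25.45
eef_pos: [0.4938, 0.2391, 0.0729]
tool_rot: [0.002, -0.227, 0.974, 0.001]
contact_force: [-0.4, -0.2, -0.7]
gripper_width: 0.38
```

Request:
move_arm --steps '[-1,0,0,-0.25,0,0,0,-1,0,0,-0.2,0,0,0,-1,0,0,-0.15,0,0,0]'

```text
t: 25.75
eef_pos: [0.4935, 0.239, 0.0665]
tool_rot: [0.002, -0.227, 0.974, 0.001]
contact_force: [-0.0, 0.5, -2.1]
gripper_width: 0.378
```

Request:
move_arm --steps '[-1,0,0,-0.15,0,0,0,-1,0,0,-0.1,0,0,0]'

```text
t: 25.95
eef_pos: [0.4935, 0.239, 0.064]
tool_rot: [0.002, -0.227, 0.974, 0.001]
contact_force: [-0.8, 0.9, -1.8]
gripper_width: 0.375
```

Request:
move_arm --steps '[-1,0,0,-0.15,0,0,0,-1,0,0,-0.1,0,0,0]'

```text
t: 26.15
eef_pos: [0.4944, 0.2394, 0.0633]
tool_rot: [0.003, -0.227, 0.974, 0.001]
contact_force: [-4.6, -4.3, 23.2]
gripper_width: 0.377
```

Request:
move_arm --steps '[-1,0,0,0.1,0,0,0,0.2,0,0,0,0,0,0,0.2,0,0,0,0,0,0,0.2,0,0,0,0,0,0,0.2,0,0,2.5,0,0,0,0.2,0,0,4,0,0,0,0.2,0,0,4,0,0,0,0.2,0,0,0,0,0,0]'

```text
t: 26.95
eef_pos: [0.4963, 0.2414, 0.1728]
tool_rot: [0.007, -0.227, 0.974, 0.002]
contact_force: [0.7, -0.4, -0.1]
gripper_width: 0.603
```

```bash
python3 - <<'E'
from h import *
rep(CAP[2]+a*.05)
up(TC-tyv*.033+[0,0,.16])
delta(CAP[2]+a*.05,R.from_rotvec(a*np.radians(-150+90))*RG)
w=wcam()['pixels'][:,:,::-1];cv2.imwrite('pics/w21.png',w)
E
```

```text
t 26.95 q [-0.0322  0.4019 -0.6667  1.8784  0.3043  0.9491  1.1917] tau7 0.333 M [0.0406 0.0147 0.0004] M.a -0.019 F [ 0.7437 -0.3933 -0.0569] w 51.2
pos [0.4963 0.2414 0.1728] jaw ang -149.7 tilt err 29.38
shift cm [  3.16 -29.88  -2.36] rot deg [ -3.47 -29.15  -3.77] norms 30.14 29.6
t 26.95 q [-0.0322  0.4019 -0.6667  1.8784  0.3043  0.9491  1.1917] F [ 0.7437 -0.3933 -0.0569] w 51.2 pos [0.4963 0.2414 0.1728] jaw yaw 116.2
shift cm [-0.41 -0.24 -1.28] rot deg [-0.4   0.68  0.  ] norms 1.37 0.79
shift cm [  3.16 -29.88  -2.36] rot deg [-26.35 -20.58  83.63] norms 30.14 90.07
```

View pics/w21.png

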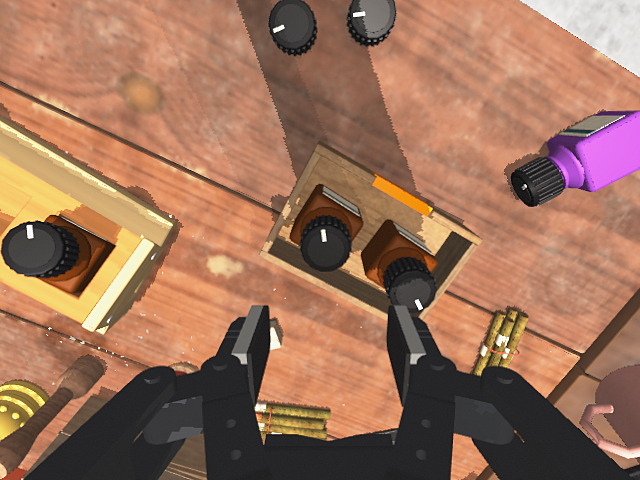

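Request:
move_arm --steps '[0.2,-1,-2,3,0,0,0,0.2,-1,-3,3,0,0,0,0.2,-1,-3,2,0,0,0,0.2,-1,-4,0,0,0,0,0.2,-1,-4,0,0,0,0,0.2,0,-4,0,0,0,0,0.2,0,-4,0,0,0,0,0.2,0,0,0,0,0,0]'

```text
t: 27.8
eef_pos: [0.4423, -0.0069, 0.2461]
tool_rot: [0.0, -0.222, 0.975, 0.0]
contact_force: [-0.5, 0.6, -1.1]
gripper_width: 0.603
```

```bash
python3 - <<'E'
from h import *
up(TC)
w=wcam();s=cams.read_camera('side');t=cams.read_camera('top')
cv2.imwrite('pics/w22.png',w['pixels'][:,:,::-1])
cv2.imwrite('pics/s22.png',cv2.resize(s['pixels'][170:350,220:420,::-1],None,fx=3.3,fy=3.3,interpolation=cv2.INTER_CUBIC))
b=cv2.imread('pics/top0.png')[195:290,200:440];c=t['pixels'][195:290,200:440,::-1]
cv2.imwrite('pics/t22.png',cv2.resize(np.vstack([b,c]),None,fx=3.1,fy=3.1,interpolation=cv2.INTER_CUBIC))
E
```

```text
t 27.8 q [ 0.433   0.1054 -0.5886  2.0235  0.0677  1.0306  1.8315] F [-0.538   0.62   -1.0807] w 51.3 pos [ 0.4423 -0.0069  0.2461] jaw yaw 115.7
shift cm [  5.17  27.89 -24.61] rot deg [-0.03  0.05  0.  ] norms 37.56 0.05
```

View pics/s22.png

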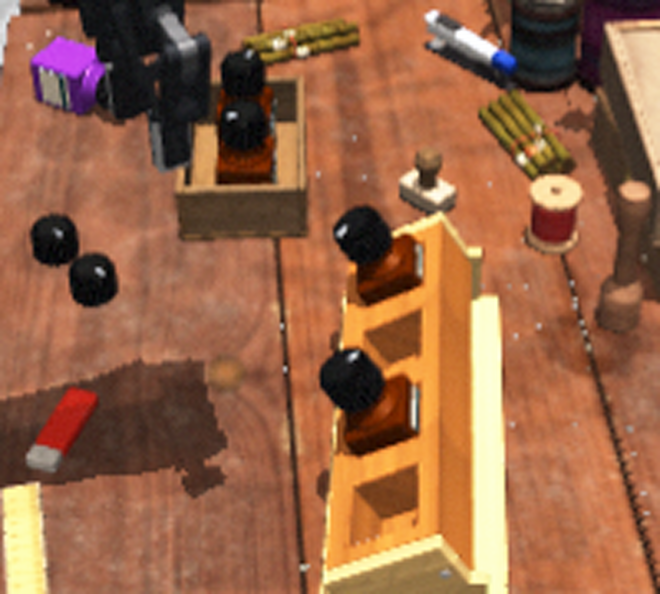

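View pics/t22.png

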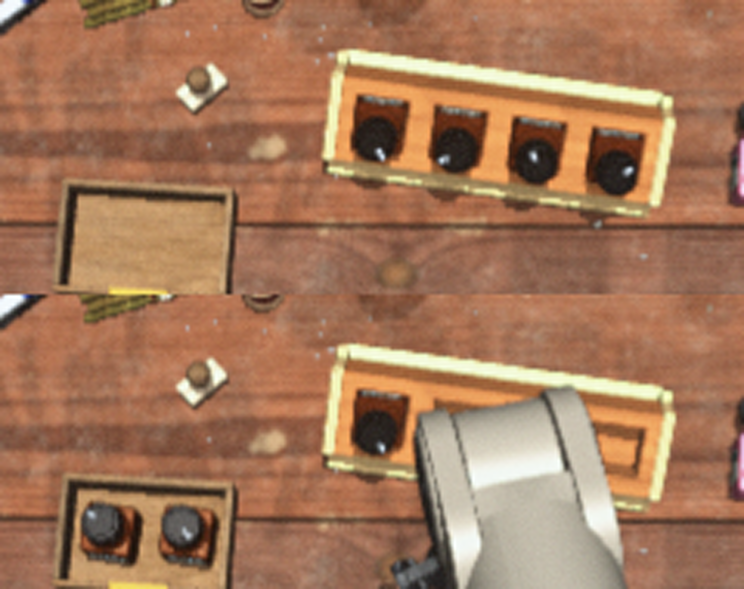

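View pics/w22.png

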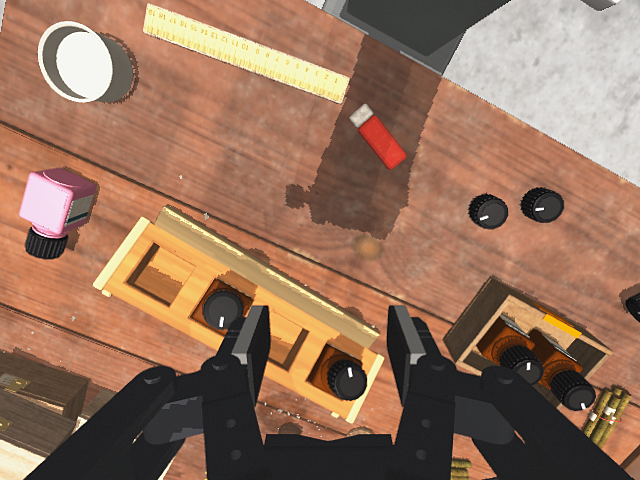

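```bash
python3 -c "
from station import order
print(order.hand_in())"
```

```text
the job is handed in; nothing more can be done
None
```

The job is handed in: both loose-capped bottles stand upright on the tray floor, and the two tight ones are still in the rack. The clock read about 28 s of the 72 s allowed.

**What I felt, counting pockets from the rack's +y end:**

| Pocket | Rack y | Finding |
|---|---|---|
| 1 | +102 mm | Tight. The pads slipped over the cap, and its white mark points the same way as before. |
| 2 | +34 mm | Loose. Unscrewed about 104° and set in the tray. |
| 3 | -34 mm | Not twisted. I took it as tight because the job text says there are two loose bottles and I had already found both. |
| 4 | -102 mm | Loose. Unscrewed about 104° and set in the tray. |

**Last checks:**
- **Tray:** The last side, top and wrist pictures show the two bottles upright in the tray. Each touched down with about 25 N or less.
- **Rack and bench:** Bottles 1 and 3 are seated, the bystanders in view look unmoved, and the gripper is open and clear of everything. I judged bystander positions by eye, not by measuring.

**What went wrong or disagreed:**
- **First grasp missed:** The first try at cap 4 closed on nothing. The cameras put the fingertips about 20 mm short of where the stated tool geometry does. I went about 33 mm deeper and gripped it cleanly.
- **Twist by picture, not force:** The wrist torque reading was too noisy to tell tight from loose, apart from one brief peak on cap 1. I judged each cap by whether its white mark turned with the gripper.

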